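# Prise open the culture box and pack it for incubation

## Robot

A 6-joint arm with a two-finger parallel gripper is mounted at the origin on the work surface. World frame = base frame: x ahead of the robot, y to its left, z up, the work surface at z = 0. Lengths are in mm, angles in rad, forces in N, time in s.
With the tool pointing down it reaches from about 350 to 975 mm from the base axis. Payload 17.4 kg.
Tool frame: the origin (TCP) lies at the very end of the fingers, on their centre line; the grasp point (between the pads) lies 19 mm behind it; z points along the fingers, y is the direction in which the jaws open and shut (so a half turn about z gives the same grasp; the last joint's range is limited). The gripper opens to 85 mm and grips with 20 to 120 N. Pads are 22 mm wide; open, the fingers measure 114 mm over their backs; the gripper's body (76 mm by 85 mm) begins 54 mm behind the grasp point. The pads swing forward as they close: fully open they stand 13 mm farther back than shut.
Start: joints at [-1.162, 0.116, 1.442, -0, 1.584, -0.038], TCP at [291.647, -608.748, 231.303] pointing down, gripper open.
Joint ranges: [-2.83, 2.83], [-0.83, 2.19], [0.07, 2.5], [-1.14, 4.28], [0.01, 3], [-2.97, 2.97]. Speed limits (rad/s): [1.89, 1.89, 2.22, 3.14, 3.14, 3.14].

## Interface

Orientations are given as a 3x3 rotation matrix whose columns are the frame's x, y, z axes.
In Python, from plant import state, capture, camera_info, finish_job gives the robot as it stands.
- The arm moves only by the tool jog_arm, never from a script. Its argument "steps" is a list of rows, each a list of 4 numbers: the shift along the tool's x, y, z in cm, then the turn about the tool's z in degrees. In form: [[x, y, z, yaw], ...]. A call has exactly 5 rows; each row shifts and turns the commanded pose from where the row before left it, along the tool's axes as they then stand; what a row does not reach is not made up. A row lasts 1/8 s, in which the tool goes at most 62.5 mm and 10.7 degrees, less where a joint would pass 70% of its speed; a pose out of reach is approached as far as the arm can. A call is refused whole if a number of a shift passes 6.25 or a number of a turn 10.7, either way. A call with a gripper value outside its range is refused whole. "jaw" is the closure, from 0 (fully open) to 1 (shut), set as the call begins (left out, the last holds). The fingers move at their own pace and stop on an object; "newtons" is the grip in N (left out, the last holds). Time passes only in rows, so rows that do not move let the fingers close, or fill a call up. It gives the time, the measured TCP pose, the force and the opening at its end, in the units of the state.
- state(): the state, without advancing time (a new reading comes with each control period).
- capture(name): name is "scene" or "top"; returns the picture (420x560x3 uint8, red, green, blue); there is no depth.
- camera_info(name): a dict with "K" (3x3 intrinsics, pixels), "xyz" and "orientation" of the camera in the world. Camera axes: x right, y down, z forward; pixel columns grow to the right and rows downward; lengths in mm; the calibration is good to about 2 mm. A picture is of the moment at which its call begins. camera_info takes no time and is no camera call.
- finish_job(): hands the job in, once; it reports no verdict.
The state is a dict: "clock": time; "joints": joint angles; "qvel": joint speeds; "tau": joint torques, N m; "ee_pos": TCP position; "tool_rot": TCP orientation; "ft_force": force on the tool from outside, world axes, zero at the start; "wrist_torque": the same for the moment, N m; "opening": opening from 0.0 (shut) to 1.0 (fully open).
Only numpy, scipy, OpenCV 4.12 (cv2) and the standard library are available. Lean on these libraries where they do the work, as an engineer would, in place of code of your own. Each camera call takes 0.05 s, during which the arm holds its last target.

## Task

Lever the tight lid of the culture box open with the blade of the spatula, at the notch under the black mark on the lid's edge, then stack all the small culture dishes that are on the bench squarely in the wire cage inside it, put the vented spacer on top of the dishes and the gas capsule, knob up, on top of the spacer. Shut the lid fully and leave the spatula lying on its rest, where it was. Leave the other things on the bench where they stand.

Things in the scene. Friction and masses are not known exactly. Their poses are not given: they have to be found in the camera images.
- box: Grey plastic culture box, fixed to the bench, 170 mm (its x, front to back) by 190 mm (y), walls 6 mm, rim 98 mm high; origin at the centre of its underside, z up. Its notched front is its -x side, towards the robot. The lid (lid) lies flush on the rim, 7 mm thick, edges level with the walls' outer faces: white frame, clear window. A wire cage inside holds one stack of dishes.
- pocket (a point): Centre of the top of the cage's base plate (84 mm across), 12 mm above the bench, where the lowest dish rests; axes as the box. Round it stand four 8 mm steel wires with rounded tops, 62 mm tall above the plate, at (+-28.5, +-23.1) mm in the box's x, y: 65 mm clear across between them, with room for gripper fingers beside a dish on the box's +-y sides.
- notch (a point): Prising notch in the middle of the front wall's top edge: 46 mm wide, 9 mm high, right through the 6 mm wall: a slot under the lid's front edge. The point is the middle of the slot's lower edge on the wall's outer face; axes as the box (x points inwards). The shut lid's underside is 9 mm above it; a black bar on the lid marks the place.
- lid (a joint): The lid's hinge, along the top edge of the back wall (axis along the box's y): 0 is shut, grows as the front edge rises, upright at 1.57, stops at 1.7 rad. Stiff (0.35 N m of friction): the lid stays at any angle; about 3 N at the front edge starts it upwards, about 1 N pushes it down. Lid 200 g.
- lid_hinge (a point): Middle of the hinge axis, at the height of the rim; axes as the box. The lid reaches 170 mm from it.
- lid_front (a point): Middle of the lid's front lower edge, 170 mm from the hinge axis; it moves with the lid.
- spatula: Stiff steel spatula with a black handle, 70 g: origin in the handle's centre line where it is to be gripped, x points to the blade tip. Handle 14 mm wide (y) by 12 mm high (z), from x = -60 to +45 mm; flat blade 20 mm wide and 3 mm thick in the same centre plane (z = 0), from x = +45 to +115 mm.
- blade_tip (a point): Middle of the end of the spatula's blade, 115 mm ahead of spatula.
- rest: Steel spatula rest, fixed: base plate 130 by 70 by 6 mm with two open saddles at x = -45 and +35 mm, each 8 mm thick (x), flat bottom 26 mm above the bench between two cheeks 20 mm apart (y) that rise to 38 mm. The handle lies in both, along the rest's x, blade towards +x. Origin at the centre of its underside.
- rest_mid (a point): Point 32 mm above the bench over the rest's centre: where spatula lies at the start and belongs at the end; axes as the rest.
- dish1: Small round culture dish, clear with dull red agar, 60 mm diameter, 15 mm high, 30 g; origin at the centre of its underside, z up. One to three such dishes are there (absent ones read None).
- dish2: Small round culture dish, clear with dull red agar, 60 mm diameter, 15 mm high, 30 g; origin at the centre of its underside, z up. One to three such dishes are there (absent ones read None).
- dish3: Small round culture dish, clear with dull red agar, 60 mm diameter, 15 mm high, 30 g; origin at the centre of its underside, z up. One to three such dishes are there (absent ones read None).
- spacer: White plastic vented spacer, a spoked disc of 60 mm diameter and 10 mm thick, 30 g; origin at the centre of its underside, z up.
- capsule: Gas capsule, an aluminium disc of 60 mm diameter and 10 mm thick with a black knob (25 mm across, 13 mm high) in the middle of its top, 23 mm high in all, 60 g; origin at the centre of its underside, z up to the knob.
- big_stack: Bystander: stack of large dishes, 90 mm diameter, 86 mm high; origin at the centre of its underside.
- swab_pot: Bystander: clear pot of swabs, 76 mm diameter, swabs to 170 mm high; origin at the centre of its underside.
- spray: Bystander: white bottle, 68 mm diameter, 190 mm high; origin at the centre of its underside.
- bijou: Bystander: small amber jar, 36 mm diameter, 60 mm high, beside the dishes; origin at the centre of its underside.
- pen: Bystander: marker pen, 130 mm long (x), 13 mm thick, lying in front of the box, towards the spatula rest; origin at the centre of its underside.

How it is judged:
By the outcome, as a careful person would: the job done as asked, in the order asked, and still so for the second after the job is handed in, with the robot touching nothing.
Of dish1, dish2, dish3 only 1 to 3 are there at a start; the rules pass over those that are not, and their reading is None.
At some moment in a run one of dish1, dish2, dish3, spacer, capsule may be knocked a few centimetres aside while the robot is not near it.
It also fails if it takes over 210 s, if anything falls off the work surface, if the arm or the gripper's body presses on something with over 40 N, if the wrist force passes 120 N, or if a joint passes its speed limit or range.

## Working session

There is one attempt and no reset: what is moved stays moved. The work goes in short steps, Python scripts to look and compute and a tool call to move; the robot and the scene stay as the last step left them, time stands still between calls to the robot, and variables do not carry over. Pictures are saved under pics/ and viewed, and the job is handed in when it is done.

Besides the shell and the picture viewer there is one more tool, called after "Request:" by a JSON object that holds its "name" and its "arguments", one argument or row to a line. jog_arm: Moves the arm, as the interface text tells. Its arguments: {"type":"object","properties":{"steps":{"type":"array"},"jaw":{"type":"number"},"newtons":{"type":"number"}},"required":["steps"]}

I'll start by looking at the scene.

```bash
ls; mkdir -p pics; python3 - <<'E'
from plant import state,capture,camera_info
import cv2
for n in("scene","top"):
    im=capture(n); cv2.imwrite(f"pics/{n}0.png",im[:,:,::-1]); i=camera_info(n); print(n,i)
print(state())
E
```

```text
pics
scene {'K': array([[428.16215074,   0.        , 271.08246514],
       [  0.        , 428.16215074, 202.63389178],
       [  0.        ,   0.        ,   1.        ]]), 'xyz': array([1160.44903657, -628.57771362, 1024.95077244]), 'orientation': array([[ 0.73314108,  0.51162164, -0.4480485 ],
       [ 0.68002971, -0.54376957,  0.49180713],
       [ 0.00798403, -0.6652503 , -0.74657772]])}
top {'K': array([[395.44327235,   0.        , 277.37514301],
       [  0.        , 395.44327235, 208.72886711],
       [  0.        ,   0.        ,   1.        ]]), 'xyz': array([511.19460222, -15.89730539, 979.27776428]), 'orientation': array([[ 0.02502812, -0.99798393,  0.05832377],
       [-0.99964392, -0.02444439,  0.01070059],
       [-0.00925333, -0.05857082, -0.99824037]])}
{'clock': 0.1, 'joints': array([-1.16176263e+00,  1.16420927e-01,  1.44218752e+00,  7.92093761e-06,
        1.58402520e+00, -3.77858416e-02]), 'qvel': array([ 1.98687887e-03, -1.42099793e-03, -2.37350779e-03, -7.77111800e-04,
        6.62289804e-05,  2.37531159e-04]), 'tau': array([ 1.81291976e-03, -7.33666635e+01, -6.33788610e+01, -1.45000121e-05,
        5.25867552e-03,  6.92840422e-05]), 'ee_pos': array([ 291.59989237, -608.56997779,  230.65432573]), 'tool_rot': array([[ 9.01825903e-01,  4.32099381e-01, -4.06759464e-04],
       [ 4.32099569e-01, -9.01825395e-01,  9.58265907e-04],
       [ 4.72400903e-05, -1.03994961e-03, -9.99999458e-01]]), 'ft_force': array([-0.06961825,  0.05397167, -0.27927588]), 'wrist_torque': array([ 0.01289362, -0.01620134, -0.00233006]), 'opening': 0.9963527526174843}
```

View pics/scene0.png

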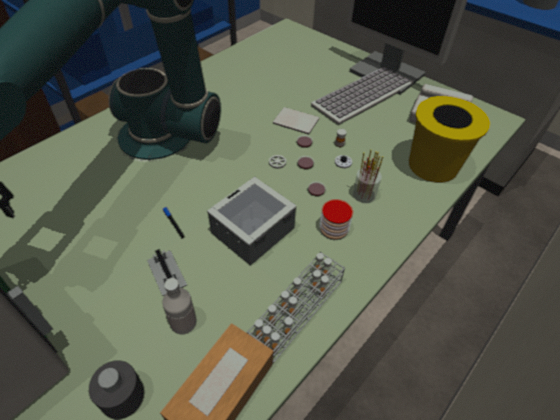

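View pics/top0.png

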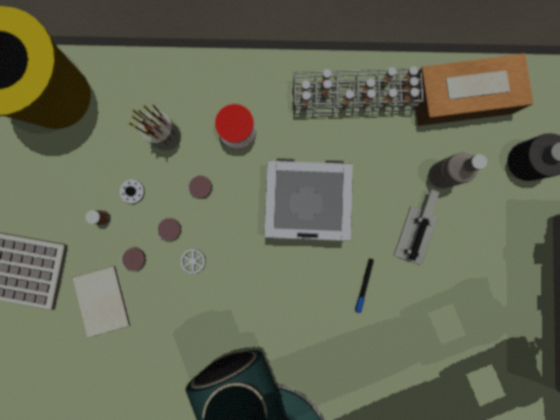

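The scene shows three dishes at top-view pixels (200,187), (169,230) and (133,259). The spacer is at (192,261), the capsule at (131,191), the box at (309,201) with its black mark at (307,235), and the spatula on its rest at about (420,232). I'll enlarge those areas.

```bash
cat > h.py <<'E'
import numpy as np,cv2
from plant import state,capture,camera_info
def ray(n,u,v,z):
    i=camera_info(n); d=i["orientation"]@np.linalg.solve(i["K"],[u,v,1.]); c=np.array(i["xyz"]); return c+d*(z-c[2])/d[2]
def proj(n,p):
    i=camera_info(n); q=i["orientation"].T@(np.array(p,float)-i["xyz"]); q=i["K"]@q; return q[:2]/q[2]
def crop(im,u0,v0,w,h,s,f):
    c=cv2.resize(im[v0:v0+h,u0:u0+w],None,fx=s,fy=s,interpolation=cv2.INTER_CUBIC)[:,:,::-1].copy()
    for u in range((u0+9)//10*10,u0+w,10):
        cv2.line(c,((u-u0)*s+s//2,0),((u-u0)*s+s//2,6),(0,255,255),1); cv2.putText(c,str(u),((u-u0)*s-6,16),0,.35,(0,255,255),1)
    for v in range((v0+9)//10*10,v0+h,10):
        cv2.line(c,(0,(v-v0)*s+s//2),(6,(v-v0)*s+s//2),(0,255,255),1); cv2.putText(c,str(v),(8,(v-v0)*s+s//2+4),0,.35,(0,255,255),1)
    cv2.imwrite(f,c)
E
python3 - <<'E'
from h import *
im=cv2.imread("pics/top0.png")[:,:,::-1]
crop(im,80,170,130,100,6,"pics/t_d.png")
crop(im,255,150,110,100,6,"pics/t_b.png")
crop(im,345,170,110,100,6,"pics/t_s.png")
E
```

```text
(no output)
```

View pics/t_d.png

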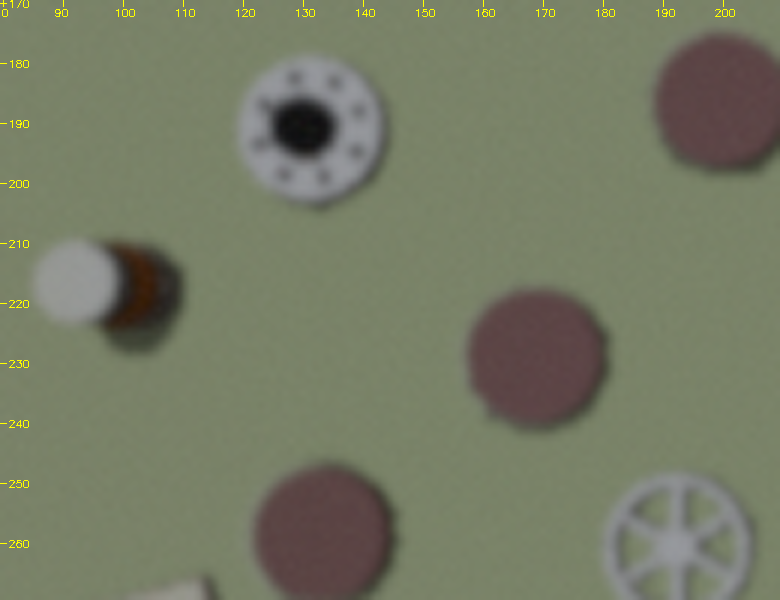

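View pics/t_b.png

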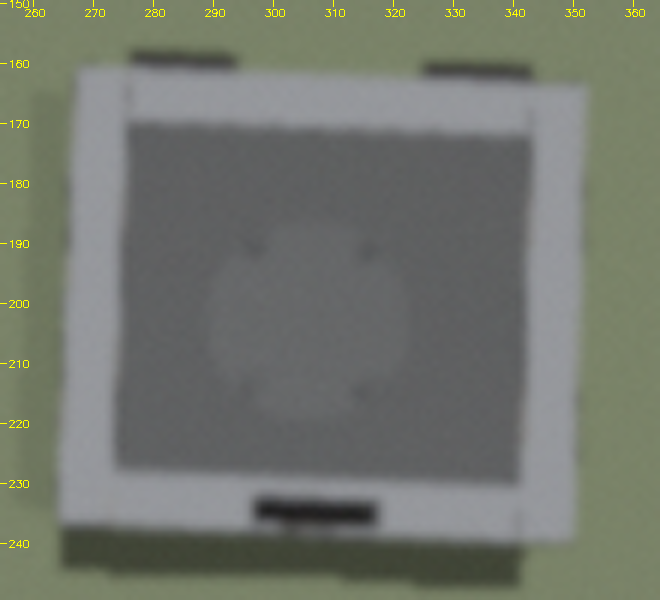

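View pics/t_s.png

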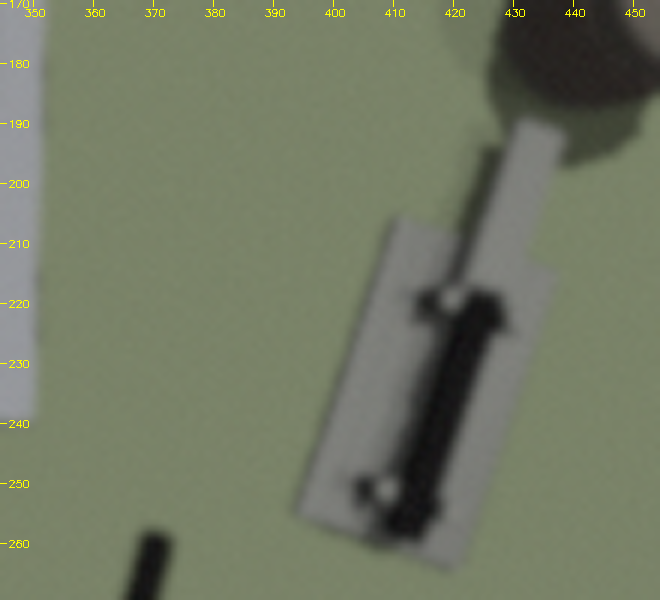

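```bash
python3 - <<'E'
from h import *
from scipy.optimize import least_squares
def rect(n,px,z,L,W,off=(0,0)):
    # px in order (-x,+y),(-x,-y),(+x,+y),(+x,-y)
    P=np.array([ray(n,u,v,z)[:2] for u,v in px]); 
    loc=np.array([[-L/2,W/2],[-L/2,-W/2],[L/2,W/2],[L/2,-W/2]])
    f=lambda q:((loc@np.array([[np.cos(q[2]),np.sin(q[2])],[-np.sin(q[2]),np.cos(q[2])]])+q[:2])-P).ravel()
    s=least_squares(f,[*P.mean(0),0]); print(s.x,np.degrees(s.x[2]),s.fun.round(1)); return s.x
q=rect("top",[(264.5,237),(350.3,240),(267.5,161),(352.5,163.5)],105,170,190)
b=ray("top",307.3,235,105); print("bar",b)
c,s=np.cos(q[2]),np.sin(q[2])
print("pocket plate px centre ray z=12",ray("top",309,203,12))
r=rect("top",[(394.5,255),(420.5,264.5),(411,205.5),(437.5,215.2)],6,130,70)
tip=(ray("top",432,188.8,33.5)+ray("top",438.5,191.5,33.5))/2; print("tip",tip)
c,s=np.cos(r[2]),np.sin(r[2]); print("pred tip",r[0]+115*c,r[1]+115*s)
for nm,u,v,z in[("d1",199.7,186.7,13),("d2",169,229.2,13),("d3",133.4,258.2,13),("sp",192.2,260.5,10),("cap",131.2,190.8,10),("bijoutop",92.5,217,60),("pen a",370,258.5,13)]: print(nm,ray("top",u,v,z).round(1))
for n,u,v in[("big",234,122),("spraytop",478,162)]: print(n,ray("top",u,v,86 if n=="big" else 190).round(1))
E
```

```text
[ 5.82990934e+02 -7.53486870e+01 -1.04800223e-02] -0.600461046822454 [-0.1  0.2 -0.3 -0.7  0.6  0.6 -0.2 -0.1]
bar [505.89142739 -73.93418209 105.        ]
pocket plate px centre ray z=12 [583.66625493 -82.65777646  12.        ]
[ 5.12056823e+02 -3.46085952e+02 -3.21661707e-01] -18.429858264779536 [-0.5  1.9 -1.2 -1.1  0.7  0.3  0.9 -1.1]
tip [ 620.24150128 -382.44141754   33.5       ]
pred tip 621.1586325854114 -382.442452143967
d1 [617.2 186.9  13. ]
d2 [511.  258.3  13. ]
d3 [438.3 342.4  13. ]
sp [436.2 199.2  10. ]
cap [603.3 356.6  10. ]
bijoutop [535.  425.2  60. ]
pen a [ 452.3 -233.1   13. ]
big [760.3  98.2  86. ]
spraytop [ 660.9 -407.   190. ]
```

```bash
cat >> h.py <<'E'
def head(s=None):
    R=(s or state())["tool_rot"]; return np.degrees(np.arctan2(R[1,0],R[0,0]))
def togo(x,y,z,h=None):
    """distance to go in tool axes (cm) at present heading, and the turn (deg)"""
    s=state(); h0=np.radians(head(s)); d=np.array([x,y,z])-s["ee_pos"]
    print("t",round(s["clock"],2),"pos",s["ee_pos"].round(1),"head",round(np.degrees(h0),2),"F",s["ft_force"].round(1),"open",round(s["opening"],3))
    f=lambda a:np.round([(d[0]*np.cos(a)+d[1]*np.sin(a))/10,(d[0]*np.sin(a)-d[1]*np.cos(a))/10,-d[2]/10],2)
    print("togo cm",f(h0)); 
    if h is not None: print("turn",round(np.degrees(h0)-h,2),"togo cm after turn",f(np.radians(h)))
E
python3 - <<'E'
from h import *
togo(512,-346,130,-18.4)
for n,u,v in[("spraybase",438,180),("swab",157,130)]: print(n,ray("top",u,v,20).round(1))
E
```

```text
t 0.1 pos [ 291.6 -608.6  230.7] head 25.6 F [-0.1  0.1 -0.3] open 0.996
togo cm [ 31.22 -14.16  10.07]
turn 44.0 togo cm after turn [ 12.63 -31.87  10.07]
spraybase [ 646.8 -394.3   20. ]
swab [754.4 296.   20. ]
```

Request:
{"name": "jog_arm", "arguments": {
  "steps": [
    [0,0,0,10],
    [0,0,0,10],
    [0,0,0,10],
    [0,0,0,10],
    [0,0,0,4]
  ],
  "jaw": 0.3,
  "newtons": 40
}}

```text
clock: 0.72
ee_pos: [291.6, -608.6, 230.8]
tool_rot: [[0.948, -0.319, -0.0], [-0.319, -0.948, 0.001], [-0.0, -0.001, -1.0]]
ft_force: [0.4, 0.0, -0.4]
opening: 0.702
```

Request:
{"name": "jog_arm", "arguments": {
  "steps": [
    [2.1,-5.3,0],
    [2.1,-5.3,0],
    [2.1,-5.3,0],
    [2.1,-5.3,0],
    [2.1,-5.3,0]
  ]
}}

```text
schema error: expected 4 numbers
```

Request:
{"name": "jog_arm", "arguments": {
  "steps": [
    [2.1,-5.3,0,0],
    [2.1,-5.3,0,0],
    [2.1,-5.3,0,0],
    [2.1,-5.3,0,0],
    [2.1,-5.3,0,0]
  ]
}}

```text
clock: 1.35
ee_pos: [475.8, -388.8, 231.0]
tool_rot: [[0.949, -0.316, -0.0], [-0.316, -0.949, 0.0], [-0.0, -0.0, -1.0]]
ft_force: [0.5, -0.4, -0.1]
opening: 0.698
```

Request:
{"name": "jog_arm", "arguments": {
  "steps": [
    [1,-2.7,2,0],
    [1,-2.7,2,0],
    [0,0,3,0],
    [0,0,3,0],
    [0,0,0,0]
  ]
}}

```text
clock: 1.98
ee_pos: [510.1, -344.8, 128.9]
tool_rot: [[0.949, -0.316, -0.003], [-0.316, -0.949, 0.003], [-0.004, -0.001, -1.0]]
ft_force: [-0.9, -0.4, 0.2]
opening: 0.698
```

```bash
python3 - <<'E'
from h import *
im=capture("top"); crop(im,345,150,130,100,6,"pics/t_s1.png")
im=capture("scene"); crop(im,120,220,130,100,6,"pics/s_s1.png")
togo(512,-346,60,-18.4)
E
```

```text
t 2.08 pos [ 511.1 -345.7  132.2] head -18.41 F [-1.2 -0.5  1. ] open 0.699
togo cm [0.1  0.   7.22]
turn -0.01 togo cm after turn [0.1  0.   7.22]
```

View pics/t_s1.png

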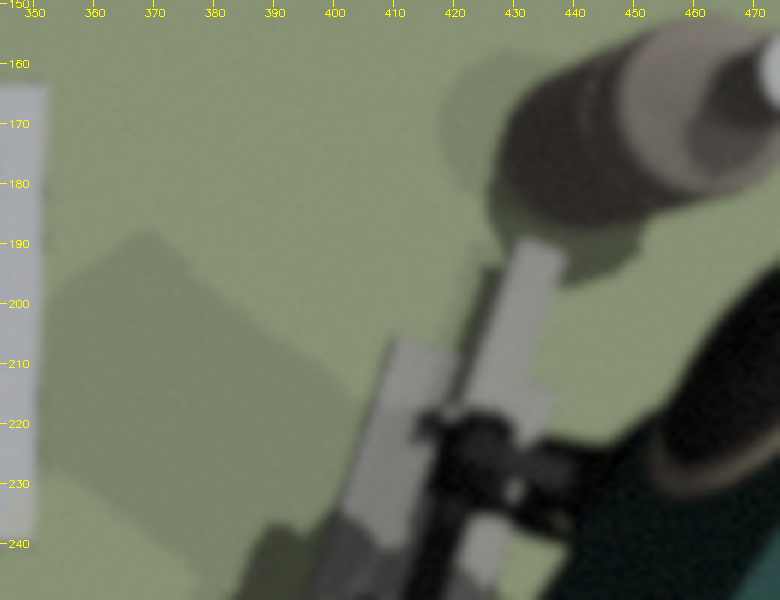

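View pics/s_s1.png

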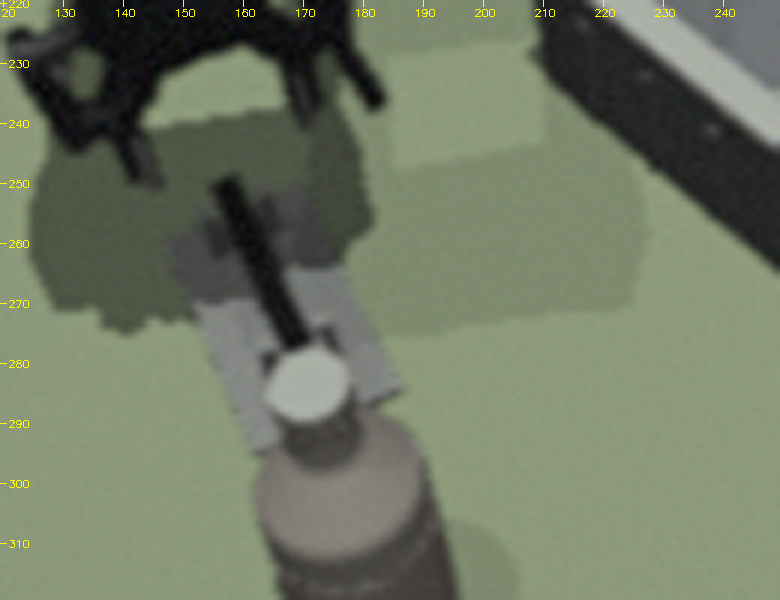

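The fingers straddle the handle: in the scene view it runs from (158,250) to (170,278). I'll go down and grip it.

Request:
{"name": "jog_arm", "arguments": {
  "steps": [
    [0.1,0,3,0],
    [0,0,3,0],
    [0,0,3,0],
    [0,0,2,0],
    [0,0,0.9,0]
  ]
}}

```text
clock: 2.7
ee_pos: [512.0, -346.0, 12.3]
tool_rot: [[0.949, -0.316, 0.0], [-0.316, -0.949, -0.0], [0.0, 0.0, -1.0]]
ft_force: [0.2, 0.1, -0.1]
opening: 0.696
```

Request:
{"name": "jog_arm", "arguments": {
  "steps": [
    [0,0,0,0],
    [0,0,0,0],
    [0,0,0,0],
    [0,0,0,0],
    [0,0,0,0]
  ],
  "jaw": 1,
  "newtons": 100
}}

```text
clock: 3.32
ee_pos: [512.5, -346.3, 13.7]
tool_rot: [[0.949, -0.316, 0.002], [-0.316, -0.949, -0.001], [0.002, 0.001, -1.0]]
ft_force: [-1.3, -0.0, 6.3]
opening: 0.142
```

```bash
python3 - <<'E'
from h import *
togo(512,-346,13,-18.4); s=state(); print(s["wrist_torque"])
im=capture("top"); crop(im,345,150,130,100,6,"pics/t_s2.png")
im=capture("scene"); crop(im,120,220,130,100,6,"pics/s_s2.png")
E
```

```text
t 3.33 pos [ 512.5 -346.3   13.7] head -18.4 F [-1.3 -0.   6.3] open 0.142
togo cm [-0.05 -0.01  0.07]
turn -0.0 togo cm after turn [-0.05 -0.01  0.07]
[ 0.01994684  0.13988097 -0.08699945]
```

View pics/s_s2.png

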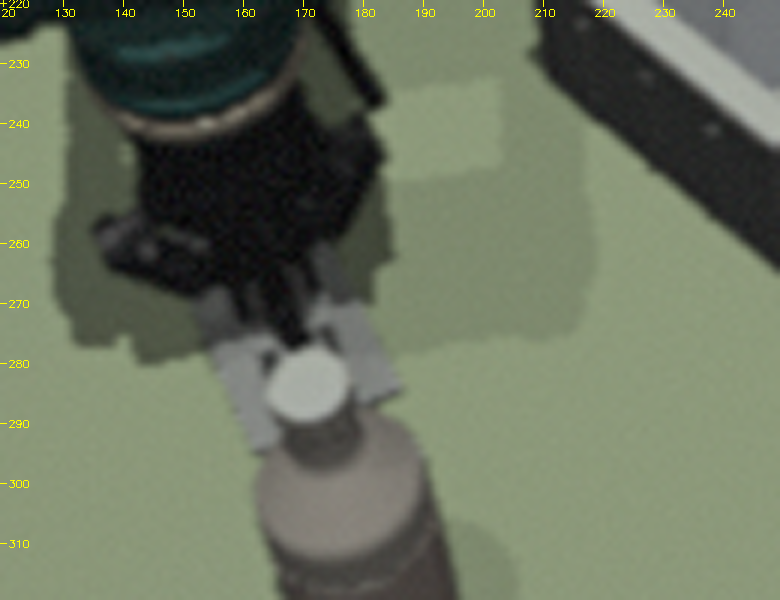

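The spatula is gripped: the opening is 0.142, and the TCP was at (512.5, -346.3, 13.7) with heading -18.4°. I'll lift it straight up, clear of the spray bottle.

Request:
{"name": "jog_arm", "arguments": {
  "steps": [
    [0,0,-1,0],
    [0,0,-2,0],
    [0,0,-3.5,0],
    [0,0,-4.5,0],
    [0,0,-3,0]
  ]
}}

```text
clock: 4.05
ee_pos: [512.2, -346.0, 156.3]
tool_rot: [[0.949, -0.316, 0.003], [-0.316, -0.949, -0.002], [0.003, 0.001, -1.0]]
ft_force: [-0.9, 0.8, -1.8]
opening: 0.139
```

```bash
python3 - <<'E'
from h import *
togo(364,-73.1,110,-0.6)
im=capture("top"); crop(im,345,150,130,100,6,"pics/t_s3.png")
E
```

```text
t 4.05 pos [ 512.2 -346.   156.3] head -18.4 F [-0.9  0.8 -1.8] open 0.139
togo cm [-22.68 -21.22   4.63]
turn -17.8 togo cm after turn [-15.11 -27.14   4.63]
```

View pics/t_s3.png

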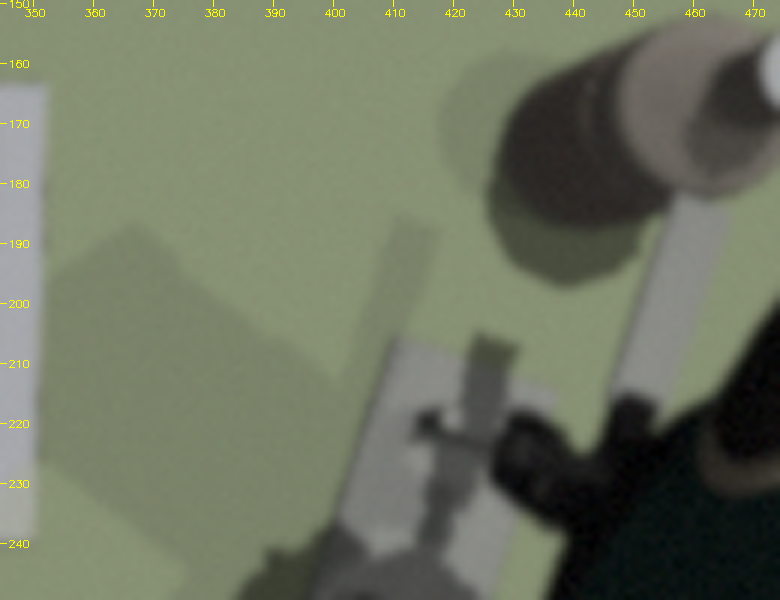

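Request:
{"name": "jog_arm", "arguments": {
  "steps": [
    [-4.4,-4.2,0,0],
    [-4.4,-4.2,0,0],
    [-4.4,-4.2,0,0],
    [-4.4,-4.2,0,0],
    [-4.4,-4.2,1,0]
  ]
}}

```text
clock: 4.72
ee_pos: [368.6, -75.8, 143.8]
tool_rot: [[0.949, -0.316, 0.003], [-0.316, -0.949, -0.0], [0.003, -0.0, -1.0]]
ft_force: [0.5, 0.7, -0.7]
opening: 0.142
```

Request:
{"name": "jog_arm", "arguments": {
  "steps": [
    [0,0,1,-9],
    [0,0,1,-8.8],
    [0,0,1,0],
    [0,0,0,0],
    [0,0,0,0]
  ]
}}

```text
clock: 5.35
ee_pos: [369.6, -77.3, 112.8]
tool_rot: [[1.0, -0.013, 0.0], [-0.013, -1.0, -0.0], [0.0, 0.0, -1.0]]
ft_force: [0.3, 0.2, 0.0]
opening: 0.141
```

```bash
python3 - <<'E'
from h import *
togo(364,-73.1,75.2,-0.6)
im=capture("top"); crop(im,255,150,120,100,6,"pics/t_s4.png")
im=capture("scene"); crop(im,170,160,130,100,6,"pics/s_s4.png")
E
```

```text
t 5.35 pos [369.6 -77.3 112.8] head -0.73 F [0.3 0.2 0. ] open 0.141
togo cm [-0.56 -0.41  3.76]
turn -0.13 togo cm after turn [-0.56 -0.41  3.76]
```

View pics/t_s4.png

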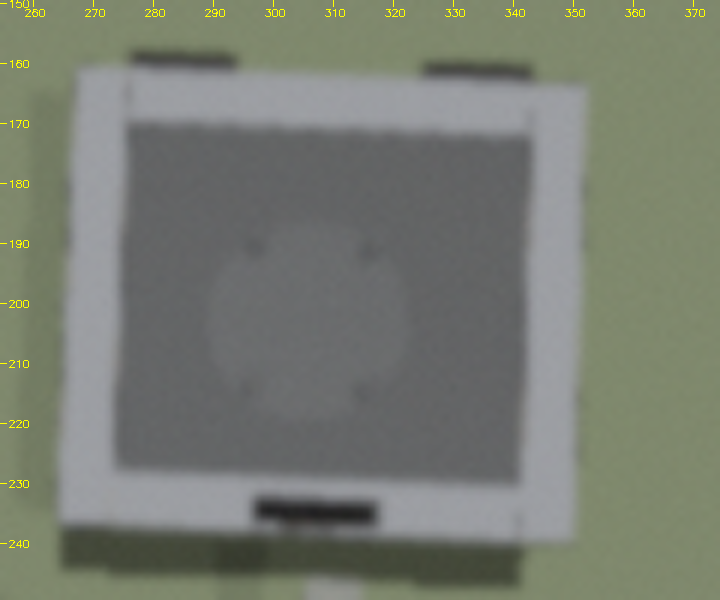

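View pics/s_s4.png

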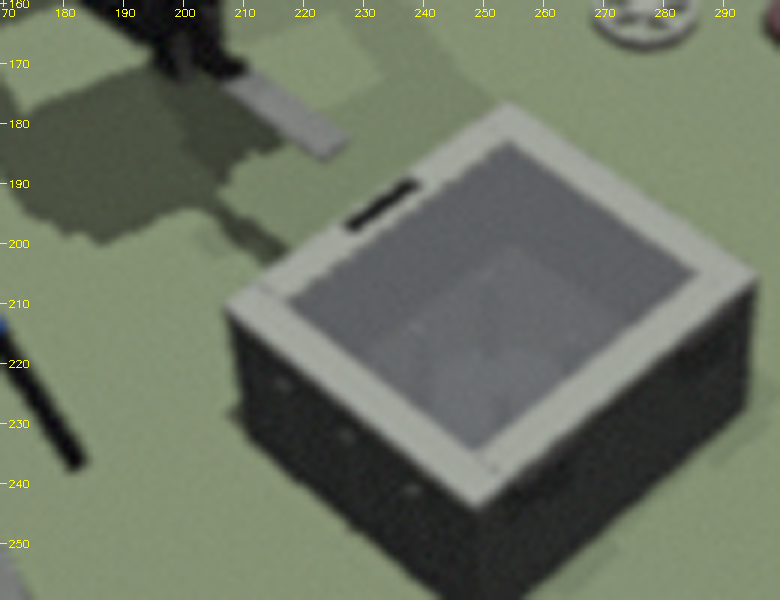

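```bash
python3 - <<'E'
from h import *
print(proj("top",(483.6,-78.8,132.6)),proj("scene",(483.6,-78.8,132.6)), proj("scene",(483.6,-78.8,127.6)))
print(proj("scene",(499.,-74,105)),proj("top",(498.,-74,105)))
E
```

```text
[310.2265334  245.63504084] [226.36702131 184.81253372] [226.48749971 186.01124283]
[231.82576601 193.09625635] [307.25605563 238.58876877]
```

The blade tip projects where expected: top (310.2, 246) against a predicted (310.2, 245.6), and scene (225.7, 184.6) against (226.4, 184.8). The blade is level, so I'll lower it to slot height.

Request:
{"name": "jog_arm", "arguments": {
  "steps": [
    [-0.6,-0.4,0,0],
    [0,0,1.5,0],
    [0,0,1.5,0],
    [0,0,0.75,0],
    [0,0,0,0]
  ]
}}

```text
clock: 6.08
ee_pos: [363.1, -73.0, 74.0]
tool_rot: [[1.0, -0.011, -0.001], [-0.011, -1.0, 0.0], [-0.001, -0.0, -1.0]]
ft_force: [0.5, -0.3, 0.5]
opening: 0.143
```

```bash
python3 - <<'E'
from h import *
togo(398,-73.4,75.2,-0.6)
im=capture("scene"); crop(im,170,160,130,100,6,"pics/s_s5.png")
s=state()["ee_pos"]
for dz in(0,3,-3):print(proj("scene",s+[114,-1.2,18.3+dz]))
E
```

```text
t 6.08 pos [363.1 -73.   74. ] head -0.6 F [ 0.5 -0.3  0.5] open 0.143
togo cm [ 3.49  0.   -0.12]
turn -0.0 togo cm after turn [ 3.49  0.   -0.12]
[226.99144557 192.274327  ]
[226.92188535 191.58443113]
[227.06076173 192.96180231]
```

View pics/s_s5.png

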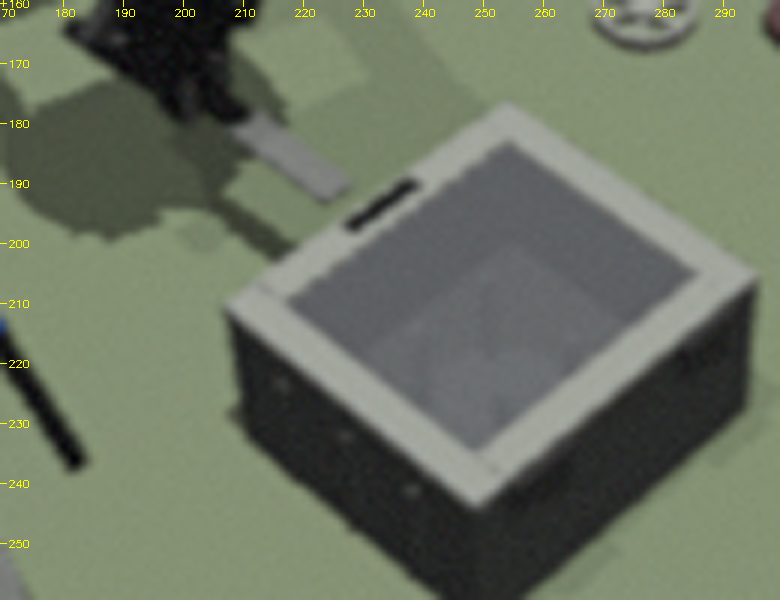

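Request:
{"name": "jog_arm", "arguments": {
  "steps": [
    [0,0,-0.1,0],
    [0.9,0,0,0],
    [0.9,0,0,0],
    [0.9,0,0,0],
    [0.8,0,0,0]
  ]
}}

```text
clock: 6.75
ee_pos: [399.2, -73.4, 75.7]
tool_rot: [[1.0, -0.01, -0.0], [-0.01, -1.0, 0.0], [-0.0, -0.0, -1.0]]
ft_force: [-0.3, -0.3, 0.1]
opening: 0.135
```

```bash
python3 - <<'E'
from h import *
togo(398,-73.4,75.2,-0.6); print(state()["wrist_torque"])
im=capture("scene"); crop(im,170,160,130,100,6,"pics/s_s6.png")
E
```

```text
t 6.75 pos [399.2 -73.4  75.7] head -0.59 F [-0.3 -0.3  0.1] open 0.135
togo cm [-0.12  0.    0.05]
turn 0.01 togo cm after turn [-0.12  0.    0.05]
[-0.01896271  0.02596135 -0.01886963]
```

View pics/s_s6.png

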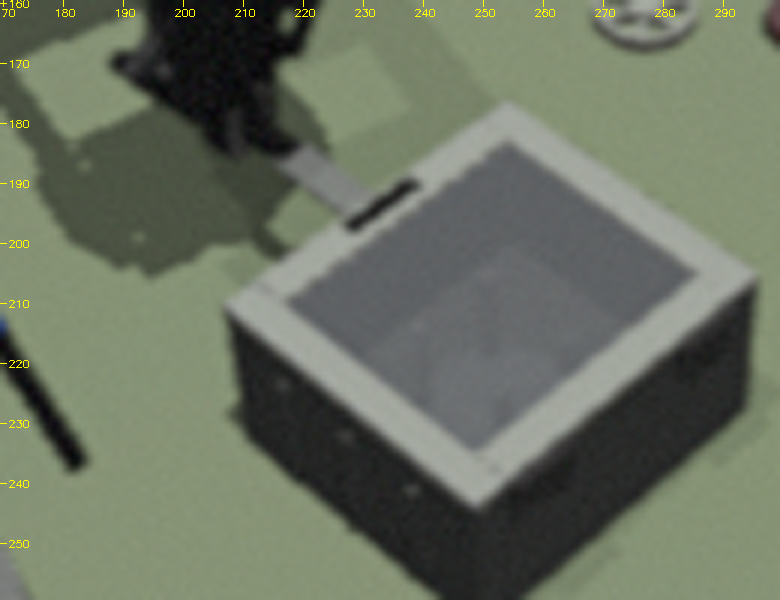

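The blade went in without any force, and its end is hidden under the lid edge at the mark. I'll prise upwards now.

Request:
{"name": "jog_arm", "arguments": {
  "steps": [
    [0,0,-0.3,0],
    [0,0,-0.3,0],
    [0,0,-0.3,0],
    [0,0,-0.3,0],
    [0,0,-0.3,0]
  ],
  "newtons": 120
}}

```text
clock: 7.42
ee_pos: [398.4, -73.4, 91.0]
tool_rot: [[1.0, -0.01, 0.0], [-0.01, -1.0, -0.0], [0.0, 0.0, -1.0]]
ft_force: [1.1, -0.1, -4.0]
opening: 0.135
```

```bash
python3 - <<'E'
from h import *
togo(398,-73.4,75.2,-0.6); print(state()["wrist_torque"])
im=capture("scene"); crop(im,170,160,130,100,6,"pics/s_s7.png")
E
```

```text
t 7.42 pos [398.4 -73.4  91. ] head -0.6 F [ 1.1 -0.1 -4. ] open 0.135
togo cm [-0.04 -0.    1.58]
turn -0.0 togo cm after turn [-0.04 -0.    1.58]
[0.01672709 0.1614693  0.02028283]
```

View pics/s_s7.png

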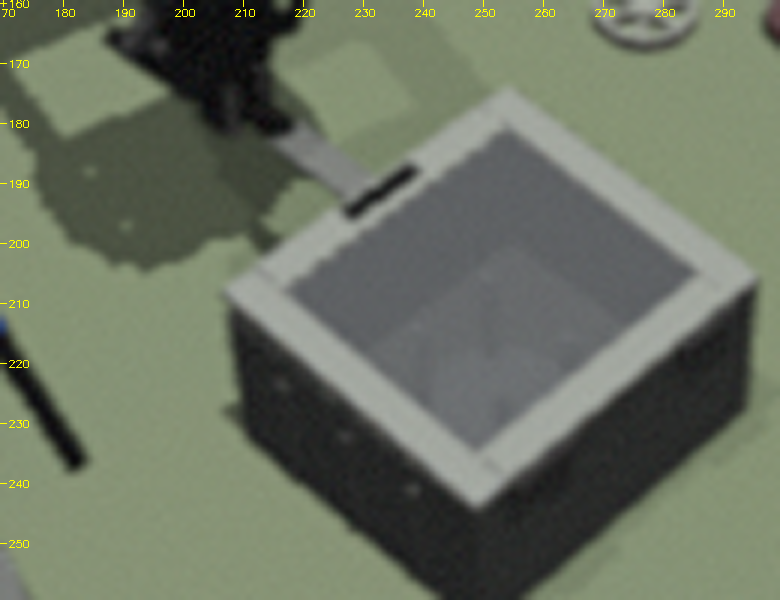

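The lid is prised up: its front edge is about 12 mm higher, with about 4 N on the blade. I'll follow the opening arc with the blade tip.

Request:
{"name": "jog_arm", "arguments": {
  "steps": [
    [0.45,0,-1.65,0],
    [0.5,0,-1.8,0],
    [0.7,0,-1.75,0],
    [0.9,0,-1.65,0],
    [1.1,0,-1.5,0]
  ]
}}

```text
clock: 8.1
ee_pos: [435.8, -73.9, 175.8]
tool_rot: [[1.0, -0.011, 0.001], [-0.011, -1.0, -0.0], [0.001, 0.0, -1.0]]
ft_force: [-3.3, -0.7, -2.5]
opening: 0.138
```

```bash
python3 - <<'E'
from h import *
togo(398,-73.4,75.2,-0.6); print(state()["wrist_torque"])
im=capture("scene"); crop(im,170,120,130,100,6,"pics/s_s8.png")
E
```

```text
t 8.1 pos [435.8 -73.9 175.8] head -0.6 F [-3.3 -0.7 -2.5] open 0.138
togo cm [-3.780e+00 -1.000e-02  1.006e+01]
turn -0.0 togo cm after turn [-3.780e+00 -1.000e-02  1.006e+01]
[-0.11124188  0.6605306  -0.04622101]
```

View pics/s_s8.png

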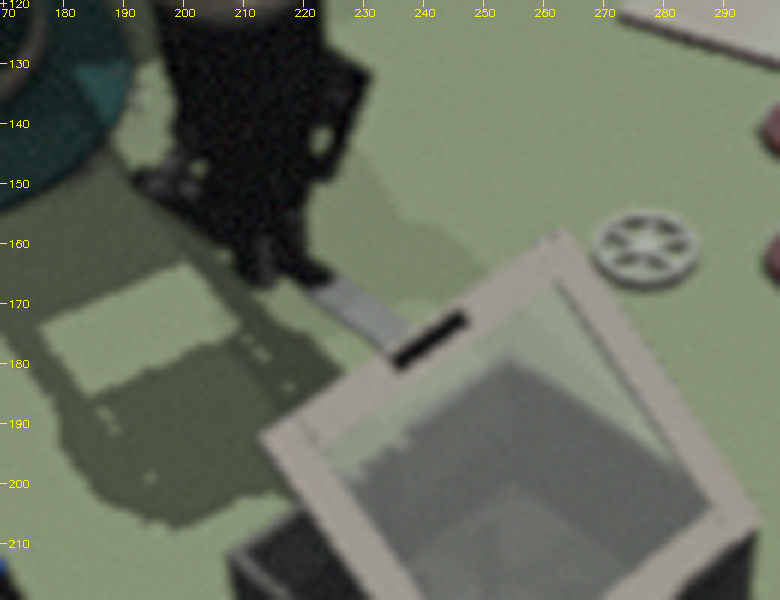

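Request:
{"name": "jog_arm", "arguments": {
  "steps": [
    [1.45,0,-1.35,0],
    [1.65,0,-1.35,0],
    [1.8,0,-1.1,0],
    [1.95,0,-0.8,0],
    [2.05,0,-0.5,0]
  ]
}}

```text
clock: 8.78
ee_pos: [525.1, -74.8, 226.3]
tool_rot: [[1.0, -0.011, 0.001], [-0.011, -1.0, -0.0], [0.001, 0.0, -1.0]]
ft_force: [-3.4, 0.5, 0.4]
opening: 0.135
```

```bash
python3 - <<'E'
from h import *
togo(554+3,-73.9,232,-0.6); print(state()["wrist_torque"])
im=capture("scene"); crop(im,170,90,130,100,6,"pics/s_s9.png")
E
```

```text
t 8.78 pos [525.1 -74.8 226.3] head -0.6 F [-3.4  0.5  0.4] open 0.135
togo cm [ 3.19 -0.12 -0.57]
turn -0.0 togo cm after turn [ 3.19 -0.12 -0.57]
[-0.07244817  0.41454874 -0.08723509]
```

View pics/s_s9.png

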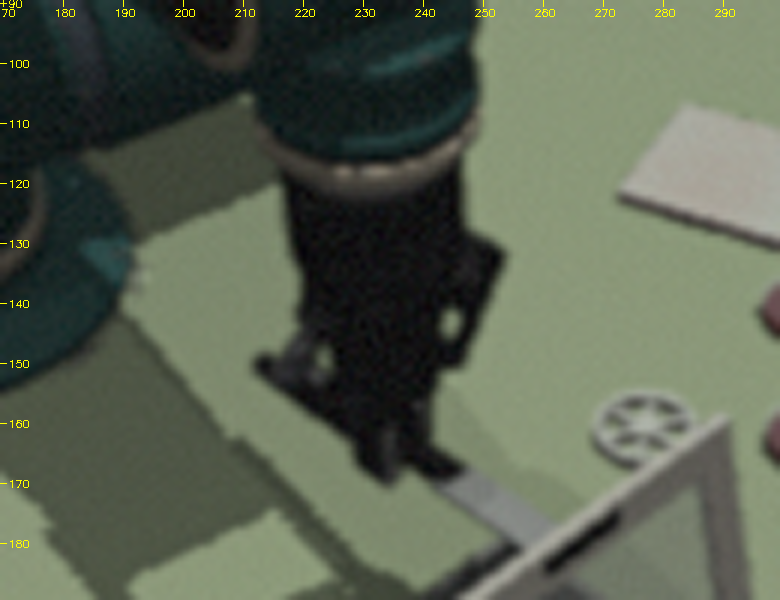

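Request:
{"name": "jog_arm", "arguments": {
  "steps": [
    [1.0,0,-0.2,0],
    [0.9,0,-0.1,0],
    [0.8,0,0,0],
    [0.6,0,0,0],
    [0.4,0,0,0]
  ]
}}

```text
clock: 9.45
ee_pos: [561.2, -75.2, 228.3]
tool_rot: [[1.0, -0.011, -0.0], [-0.011, -1.0, -0.0], [-0.0, 0.0, -1.0]]
ft_force: [-3.4, 0.5, 0.1]
opening: 0.138
```

Request:
{"name": "jog_arm", "arguments": {
  "steps": [
    [-1.5,0,0,0],
    [-4,0,0,0],
    [-5,0,0,0],
    [-5,0,0,0],
    [-3,0,0,0]
  ]
}}

```text
clock: 10.07
ee_pos: [373.5, -73.0, 228.2]
tool_rot: [[1.0, -0.011, 0.001], [-0.011, -1.0, -0.0], [0.001, 0.0, -1.0]]
ft_force: [0.3, 0.5, 0.9]
opening: 0.134
```

```bash
python3 - <<'E'
from h import *
togo(512.5,-346.3,156,-18.4); print(state()["wrist_torque"])
im=capture("scene"); crop(im,170,120,130,100,6,"pics/s_s10.png")
im=capture("top"); crop(im,255,100,130,100,6,"pics/t_s10.png")
E
```

```text
t 10.07 pos [373.5 -73.  228.2] head -0.61 F [0.3 0.5 0.9] open 0.134
togo cm [14.19 27.18  7.22]
turn 17.79 togo cm after turn [21.81 21.55  7.22]
[ 0.00542318 -0.01480681  0.01017675]
```

View pics/s_s10.png

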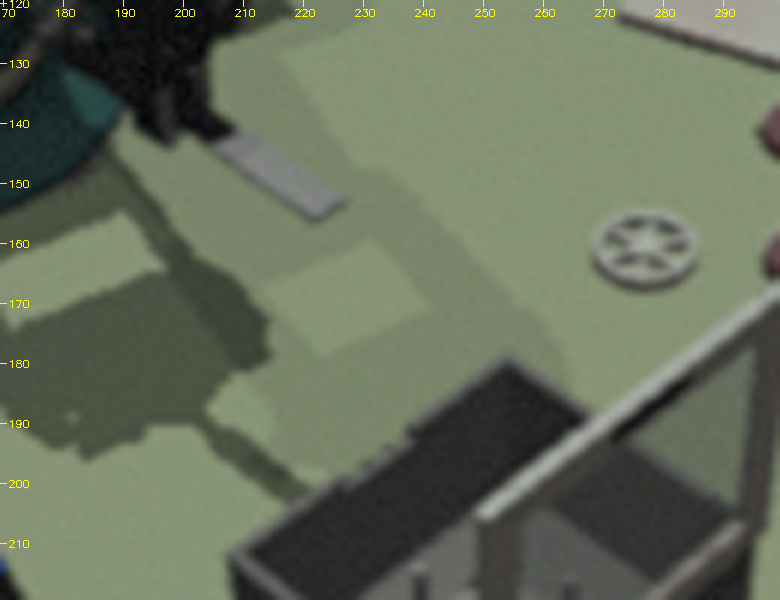

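View pics/t_s10.png

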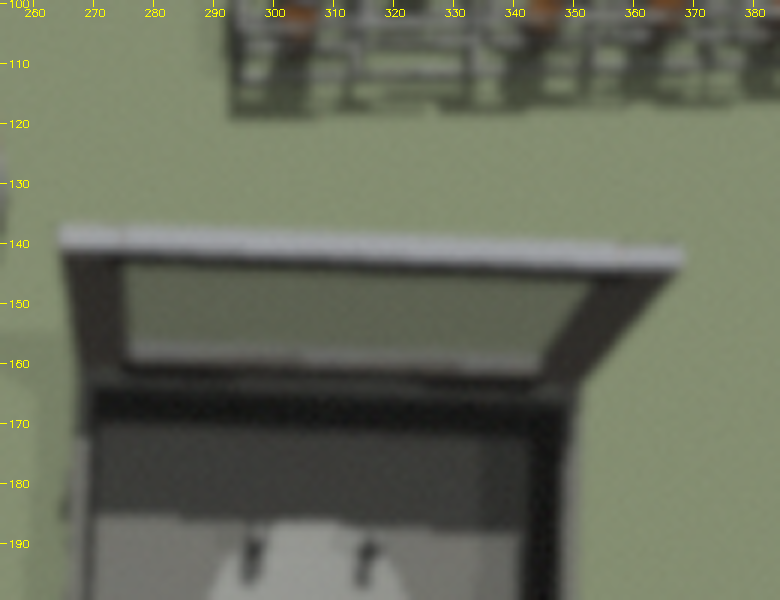

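The lid stands upright. I'll check whether the spatula has tilted in the grip and turn it back to -18.4°.

Request:
{"name": "jog_arm", "arguments": {
  "steps": [
    [0,0,0,9],
    [0,0,0,8.8],
    [0,0,0,0],
    [4,4,0,0],
    [4,4,0,0]
  ]
}}

```text
clock: 10.8
ee_pos: [427.3, -175.5, 228.6]
tool_rot: [[0.951, -0.31, 0.001], [-0.31, -0.951, -0.0], [0.001, 0.0, -1.0]]
ft_force: [0.5, 0.7, -0.7]
opening: 0.134
```

```bash
python3 - <<'E'
from h import *
print(proj("scene",(373.5+114,-74.2,246.5)),"vs 225.4 155.4"); print(ray("top",310,139,268))
togo(512.5,-346.3,156,-18.4)
E
```

```text
[225.65170762 155.24047232] vs 225.4 155.4
[681.24070096 -64.43092738 268.        ]
t 10.8 pos [ 427.3 -175.5  228.6] head -18.08 F [ 0.5  0.7 -0.7] open 0.134
togo cm [13.4  13.59  7.26]
turn 0.32 togo cm after turn [13.47 13.52  7.26]
```

Request:
{"name": "jog_arm", "arguments": {
  "steps": [
    [4.4,4.4,0,0.3],
    [4.4,4.4,0,0],
    [4.4,4.4,1,0],
    [0,0,3,0],
    [0,0,3,0]
  ]
}}

```text
clock: 11.42
ee_pos: [509.5, -341.7, 156.6]
tool_rot: [[0.948, -0.317, -0.001], [-0.317, -0.948, 0.001], [-0.001, -0.0, -1.0]]
ft_force: [0.1, 0.5, -0.5]
opening: 0.136
```

```bash
python3 - <<'E'
from h import *
togo(512.5,-346.3,60,-18.4)
E
```

```text
t 11.43 pos [ 509.5 -341.7  156.6] head -18.49 F [ 0.1  0.5 -0.5] open 0.136
togo cm [0.43 0.34 9.66]
turn -0.09 togo cm after turn [0.43 0.34 9.66]
```

Request:
{"name": "jog_arm", "arguments": {
  "steps": [
    [0.4,0.3,0,0],
    [0,0,3,0],
    [0,0,3.5,0],
    [0,0,3,0],
    [0,0,0,0]
  ]
}}

```text
clock: 12.05
ee_pos: [512.0, -344.9, 62.8]
tool_rot: [[0.948, -0.319, -0.002], [-0.319, -0.948, 0.001], [-0.002, -0.001, -1.0]]
ft_force: [-0.0, -0.5, -0.3]
opening: 0.136
```

```bash
python3 - <<'E'
from h import *
togo(512.5,-346.3,14,-18.4)
E
```

```text
t 12.05 pos [ 512.  -344.9   62.8] head -18.59 F [-0.  -0.5 -0.3] open 0.136
togo cm [0.09 0.11 4.88]
turn -0.19 togo cm after turn [0.09 0.11 4.88]
```

Request:
{"name": "jog_arm", "arguments": {
  "steps": [
    [0.1,0.1,1,-0.2],
    [0,0,1.5,0],
    [0,0,1.3,0],
    [0,0,0.8,0],
    [0,0,0.2,0]
  ]
}}

```text
clock: 12.68
ee_pos: [512.7, -346.3, 14.7]
tool_rot: [[0.948, -0.317, -0.001], [-0.317, -0.948, 0.0], [-0.001, -0.0, -1.0]]
ft_force: [0.3, 0.3, -0.7]
opening: 0.138
```

Request:
{"name": "jog_arm", "arguments": {
  "steps": [
    [0,0,0,0],
    [0,0,0,0],
    [0,0,0,0],
    [0,0,0,0],
    [0,0,0,0]
  ],
  "jaw": 0.3,
  "newtons": 40
}}

```text
clock: 13.3
ee_pos: [512.9, -346.5, 15.5]
tool_rot: [[0.948, -0.317, 0.0], [-0.317, -0.948, -0.0], [0.0, 0.0, -1.0]]
ft_force: [0.1, 0.7, -0.3]
opening: 0.699
```

Request:
{"name": "jog_arm", "arguments": {
  "steps": [
    [0,0,-2,0],
    [0,0,-4,0],
    [0,0,-5,0],
    [0,0,-5,0],
    [0,0,-5,0]
  ]
}}

```text
clock: 13.92
ee_pos: [512.6, -346.3, 228.9]
tool_rot: [[0.948, -0.317, 0.001], [-0.317, -0.948, -0.001], [0.001, 0.0, -1.0]]
ft_force: [0.3, -0.1, 0.3]
opening: 0.701
```

```bash
python3 - <<'E'
from h import *
togo(436,199,80,-0.6)
im=capture("scene"); crop(im,120,220,130,100,6,"pics/s_s11.png")
im=capture("top"); cv2.imwrite("pics/top11.png",im[:,:,::-1]);crop(im,345,150,130,100,6,"pics/t_s11.png")
E
```

```text
t 13.93 pos [ 512.6 -346.3  228.9] head -18.5 F [ 0.3 -0.1  0.3] open 0.701
togo cm [-24.57 -49.28  14.89]
turn -17.9 togo cm after turn [ -8.23 -54.45  14.89]
```

View pics/s_s11.png

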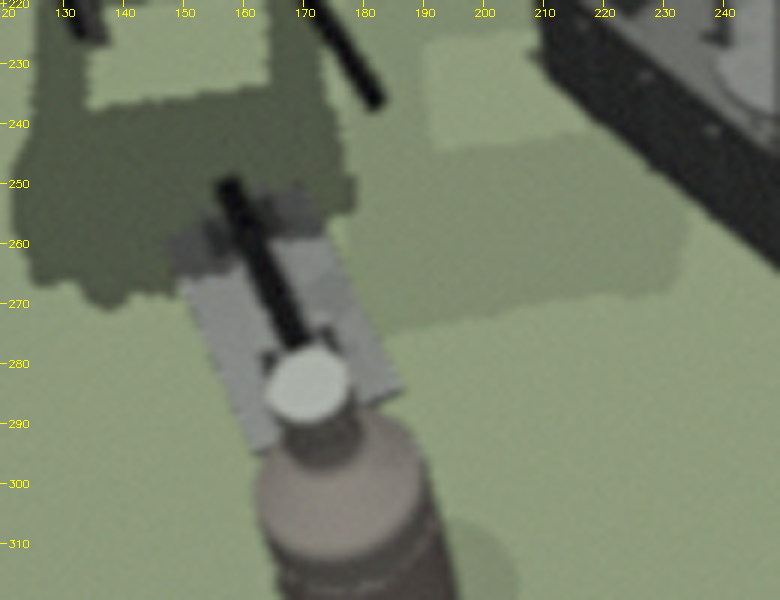

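View pics/top11.png

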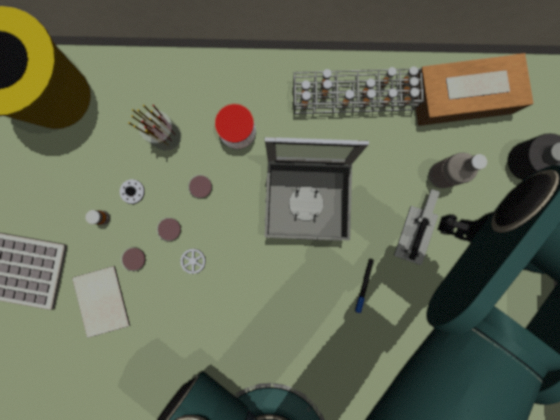

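The spatula lies in its rest again, with the same pixels as before: handle from (158,250) to (170,278) in the scene view. The dishes haven't moved. Next I'll measure the cage with the lid open.

```bash
python3 - <<'E'
from h import *
im=cv2.imread("pics/top11.png")[:,:,::-1]
crop(im,275,175,64,56,12,"pics/t_c.png")
b=np.array([583.0,-75.35]); a=-0.0105
R=np.array([[np.cos(a),-np.sin(a)],[np.sin(a),np.cos(a)]])
for sx in(1,-1):
  for sy in(1,-1):
    p=R@[28.5*sx,23.1*sy]+b; print(sx,sy,proj("top",[*p,12]).round(1),proj("top",[*p,74]).round(1))
for dx,dy in((42,0),(-42,0),(0,42),(0,-42)): print(proj("top",[*(R@[dx,dy]+b),12]).round(1))
E
```

```text
1 1 [297.  191.3] [298.1 188.5]
1 -1 [315.8 191.9] [318.2 189.2]
-1 1 [296.2 214.5] [297.2 213.3]
-1 -1 [315.1 215.1] [317.4 214. ]
[306.5 186.2]
[305.5 220.3]
[288.9 202.6]
[323.2 203.8]
```

View pics/t_c.png

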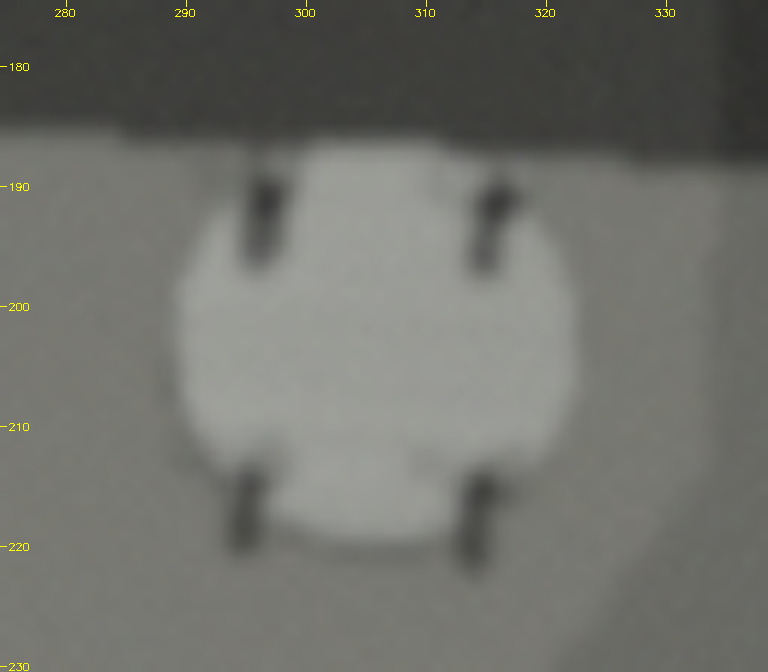

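Request:
{"name": "jog_arm", "arguments": {
  "steps": [
    [-2.8,-5.1,0,0],
    [-2.8,-5.1,0,0],
    [-2.8,-5.1,0,0],
    [-2.8,-5.1,0,0],
    [-2.8,-5.1,0,0]
  ],
  "jaw": 0
}}

```text
clock: 14.65
ee_pos: [460.2, -58.6, 226.5]
tool_rot: [[0.948, -0.318, 0.001], [-0.318, -0.948, -0.0], [0.001, -0.0, -1.0]]
ft_force: [0.7, 0.6, 0.2]
opening: 0.998
```

```bash
cat >> h.py <<'E'
def discs(im=None):
    if im is None: im=capture("top")
    hsv=cv2.cvtColor(im,cv2.COLOR_RGB2HSV)
    red=((hsv[:,:,0]>165)|(hsv[:,:,0]<8))&(hsv[:,:,1]>35)&(hsv[:,:,2]>50)
    white=(hsv[:,:,1]<45)&(hsv[:,:,2]>125)
    out=[]
    for nm,m in(("dish",red),("white",white)):
        n,l,st,c=cv2.connectedComponentsWithStats(m.astype(np.uint8))
        for k in range(1,n):
            x,y,w,h,a=st[k]
            if 15<w<32 and 15<h<32 and a>100:
                hull=cv2.convexHull(np.argwhere(l==k)[:,::-1].astype(np.float32)); (u,v),r=cv2.minEnclosingCircle(hull)
                if x+w/2<260: out.append((nm,x+(w-1)/2,y+(h-1)/2,w,h,ray("top",x+(w-1)/2,y+(h-1)/2,13 if nm=="dish" else 10).round(1)[:2]))
    return out
E
python3 - <<'E'
from h import *
togo(460,-60,229,-0.6)
for d in discs():print(d)
E
```

```text
t 14.65 pos [460.2 -58.6 226.5] head -18.52 F [0.7 0.6 0.2] open 0.998
togo cm [ 0.03  0.14 -0.25]
turn -17.92 togo cm after turn [-0.02  0.14 -0.25]
('dish', np.float64(200.0), np.float64(186.0), np.int32(21), np.int32(21), array([619. , 186.2]))
('dish', np.float64(168.5), np.float64(229.0), np.int32(22), np.int32(21), array([511.5, 259.5]))
('dish', np.float64(133.5), np.float64(259.0), np.int32(22), np.int32(21), array([436.3, 342. ]))
('white', np.float64(130.5), np.float64(191.0), np.int32(26), np.int32(27), array([602.8, 358.3]))
('white', np.float64(192.0), np.float64(260.5), np.int32(27), np.int32(28), array([436.1, 199.7]))
```

Request:
{"name": "jog_arm", "arguments": {
  "steps": [
    [0,0,0,-9],
    [0,0,0,-8.9],
    [3,-4.9,0,0],
    [3,-4.9,0,0],
    [3,-4.9,0,0]
  ]
}}

```text
clock: 15.32
ee_pos: [553.2, 87.4, 226.6]
tool_rot: [[1.0, -0.011, 0.001], [-0.011, -1.0, 0.0], [0.001, -0.0, -1.0]]
ft_force: [0.7, -1.2, 1.0]
opening: 1.002
```

Request:
{"name": "jog_arm", "arguments": {
  "steps": [
    [3,-4.9,1,0],
    [3,-4.9,1,0],
    [0,0,5,0],
    [0,0,4,0],
    [0,0,0,0]
  ]
}}

```text
clock: 15.95
ee_pos: [612.2, 182.9, 113.2]
tool_rot: [[1.0, -0.01, -0.004], [-0.01, -1.0, -0.001], [-0.004, 0.001, -1.0]]
ft_force: [-0.5, -0.3, 1.0]
opening: 0.993
```

```bash
python3 - <<'E'
from h import *
togo(617.7,186.7,60,-0.6)
im=capture("scene"); crop(im,250,140,130,100,6,"pics/s_d1.png")
E
```

```text
t 15.95 pos [612.2 182.9 113.2] head -0.59 F [-0.5 -0.3  1. ] open 0.993
togo cm [ 0.54 -0.38  5.32]
turn 0.01 togo cm after turn [ 0.54 -0.38  5.32]
```

View pics/s_d1.png

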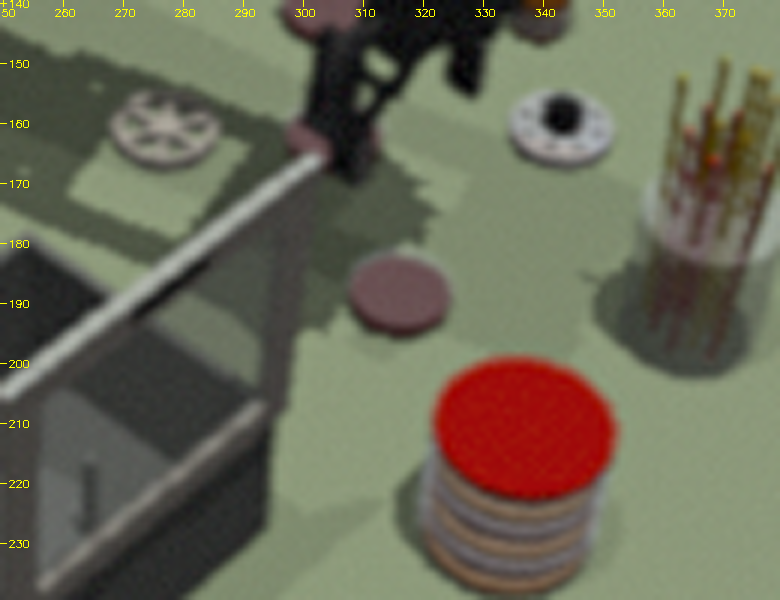

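Request:
{"name": "jog_arm", "arguments": {
  "steps": [
    [0.4,-0.2,2,0],
    [0,0,2,0],
    [0,0,1,0],
    [0,0,0,0],
    [0,0,0,0]
  ],
  "jaw": 0.12
}}

```text
clock: 16.62
ee_pos: [617.8, 185.2, 66.0]
tool_rot: [[1.0, -0.01, 0.001], [-0.01, -1.0, 0.0], [0.001, -0.0, -1.0]]
ft_force: [-0.2, -0.0, 0.0]
opening: 0.885
```

```bash
python3 - <<'E'
from h import *
print(ray("scene",316.5,188.3,13))
togo(617.7,186.7,1,-0.6)
E
```

```text
[618.55585666 185.7079573   13.        ]
t 16.62 pos [617.8 185.2  66. ] head -0.6 F [-0.2 -0.   0. ] open 0.885
togo cm [-0.02 -0.15  6.5 ]
turn -0.0 togo cm after turn [-0.02 -0.15  6.5 ]
```

Both cameras put dish 1 at about (618, 186). I'll go down and grip it.

Request:
{"name": "jog_arm", "arguments": {
  "steps": [
    [0,-0.1,2,0],
    [0,0,2,0],
    [0,0,1.5,0],
    [0,0,1,0],
    [0,0,0,0]
  ]
}}

```text
clock: 17.25
ee_pos: [617.3, 186.0, -0.5]
tool_rot: [[1.0, -0.01, -0.001], [-0.01, -1.0, -0.0], [-0.001, 0.0, -1.0]]
ft_force: [-1.5, 0.4, 0.3]
opening: 0.878
```

Request:
{"name": "jog_arm", "arguments": {
  "steps": [
    [0,0,0,0],
    [0,0,0,0],
    [0,0,0,0],
    [0,0,0,0],
    [0,0,0,0]
  ],
  "jaw": 1,
  "newtons": 30
}}

```text
clock: 17.88
ee_pos: [618.1, 186.2, 1.3]
tool_rot: [[1.0, -0.01, 0.001], [-0.01, -1.0, 0.0], [0.001, -0.0, -1.0]]
ft_force: [-0.8, -0.1, 5.8]
opening: 0.68
```

```bash
python3 - <<'E'
from h import *
togo(617.7,186.7,1,-0.6)
im=capture("scene"); crop(im,270,140,90,70,8,"pics/s_d2.png")
E
```

```text
t 17.88 pos [618.1 186.2   1.3] head -0.6 F [-0.8 -0.1  5.8] open 0.68
togo cm [-0.04 -0.05  0.03]
turn -0.0 togo cm after turn [-0.04 -0.05  0.03]
```

View pics/s_d2.png

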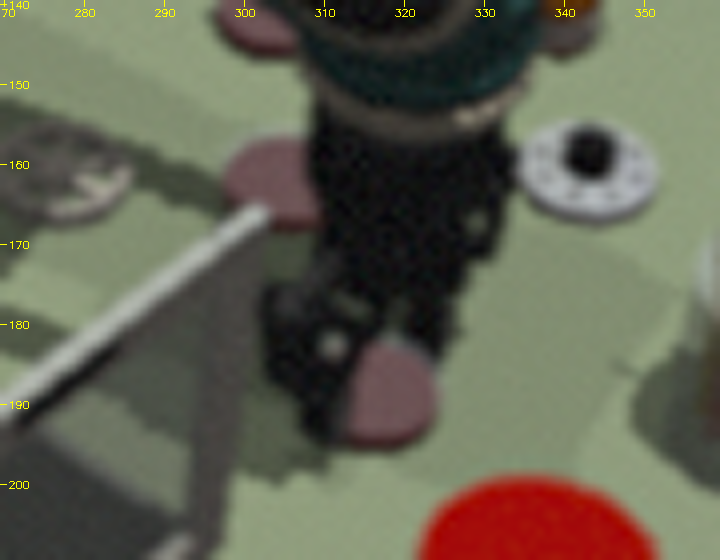

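Dish 1 is gripped, with the opening at 0.68 (about 60 mm). I'll lift it and carry it to the cage.

Request:
{"name": "jog_arm", "arguments": {
  "steps": [
    [0,0,-2,0],
    [0,0,-4,0],
    [0,0,-5,0],
    [0,0,-4,0],
    [-0.4,3.2,0,0]
  ]
}}

```text
clock: 18.55
ee_pos: [614.5, 155.3, 155.8]
tool_rot: [[1.0, -0.009, 0.006], [-0.009, -1.0, 0.002], [0.006, -0.002, -1.0]]
ft_force: [0.8, 0.3, -2.1]
opening: 0.683
```

Request:
{"name": "jog_arm", "arguments": {
  "steps": [
    [-0.7,5.3,0,0],
    [-0.7,5.3,0,0],
    [-0.7,5.3,0,0],
    [-0.7,5.3,0,0],
    [0,1.5,0,0]
  ]
}}

```text
clock: 19.18
ee_pos: [582.4, -75.0, 151.8]
tool_rot: [[1.0, -0.013, 0.001], [-0.013, -1.0, -0.0], [0.001, 0.0, -1.0]]
ft_force: [0.3, -0.2, -0.0]
opening: 0.686
```

```bash
python3 - <<'E'
from h import *
togo(583.3,-75.4,100,-0.6)
im=capture("scene"); crop(im,180,130,130,100,6,"pics/s_d3.png")
im=capture("top"); crop(im,255,150,120,100,6,"pics/t_d3.png")
E
```

```text
t 19.18 pos [582.4 -75.  151.8] head -0.74 F [ 0.3 -0.2 -0. ] open 0.686
togo cm [0.1  0.04 5.18]
turn -0.14 togo cm after turn [0.1  0.04 5.18]
```

View pics/s_d3.png

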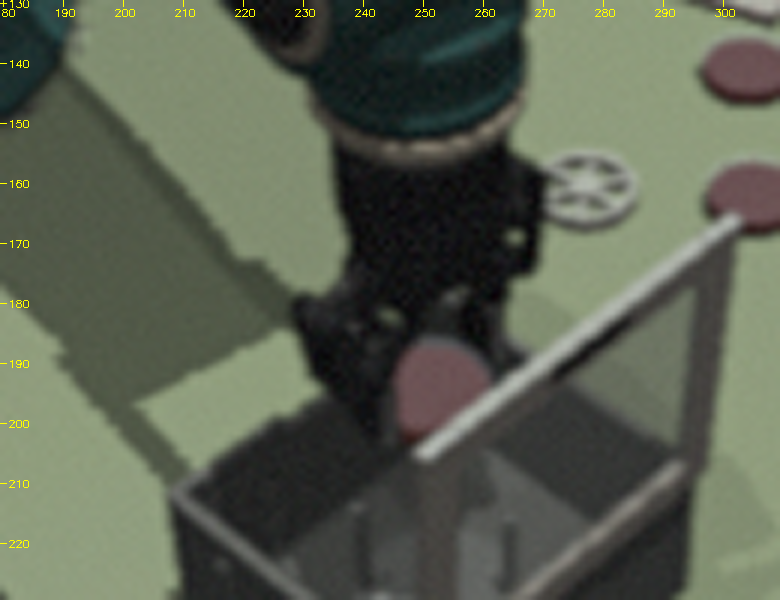

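View pics/t_d3.png

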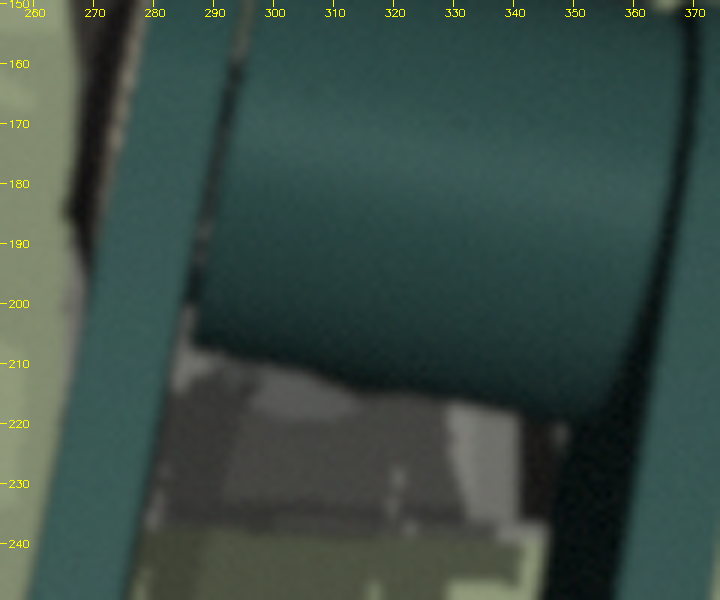

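```bash
cat >> h.py <<'E'
def overlay(im,n,rings,u0,v0,w,h,s,f):
    crop(im,u0,v0,w,h,s,f); c=cv2.imread(f); t=np.linspace(0,2*np.pi,60)
    for (x,y,z,r) in rings:
        P=np.array([proj(n,(x+r*np.cos(a),y+r*np.sin(a),z)) for a in t]); P=((P-[u0,v0]+.5)*s).astype(int)
        cv2.polylines(c,[P.reshape(-1,1,2)],True,(0,255,0),1)
    cv2.imwrite(f,c)
E
python3 - <<'E'
from h import *
im=capture("scene"); p=state()["ee_pos"]; print(p)
overlay(im,"scene",[(p[0],p[1],p[2]-1.3,30),(p[0],p[1],p[2]+13.7,30)],220,165,70,50,10,"pics/s_d4.png")
E
```

```text
[582.98303264 -72.55719267 151.16271563]
```

View pics/s_d4.png

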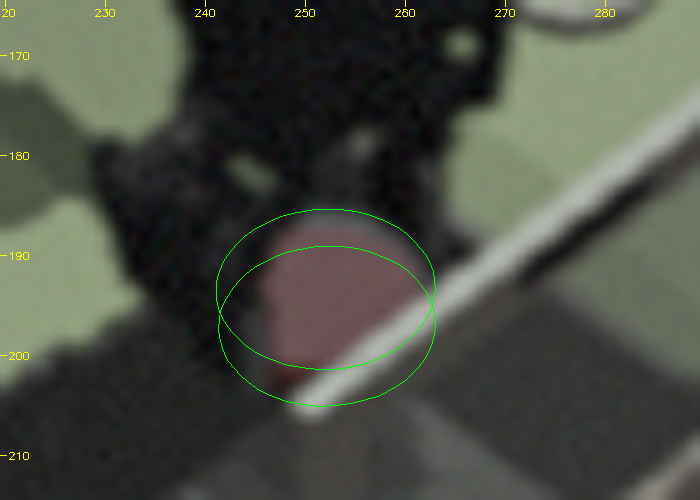

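Request:
{"name": "jog_arm", "arguments": {
  "steps": [
    [0,0.28,2,-0.1],
    [0,0,2.5,0],
    [0,0,1.5,0],
    [0,0,0.5,0],
    [0,0,0,0]
  ]
}}

```text
clock: 19.95
ee_pos: [583.0, -75.0, 85.4]
tool_rot: [[1.0, -0.008, -0.0], [-0.008, -1.0, 0.0], [-0.0, -0.0, -1.0]]
ft_force: [-0.4, 0.3, -0.5]
opening: 0.688
```

```bash
python3 - <<'E'
from h import *
togo(583.3,-75.4,13.5,-0.6)
im=capture("scene"); p=state()["ee_pos"]
overlay(im,"scene",[(p[0],p[1],p[2]-1.3,30),(p[0],p[1],p[2]+13.7,30)],210,165,90,70,8,"pics/s_d5.png")
E
```

```text
t 19.95 pos [583.  -75.   85.4] head -0.48 F [-0.4  0.3 -0.5] open 0.688
togo cm [0.03 0.04 7.19]
turn 0.12 togo cm after turn [0.03 0.04 7.19]
```

View pics/s_d5.png

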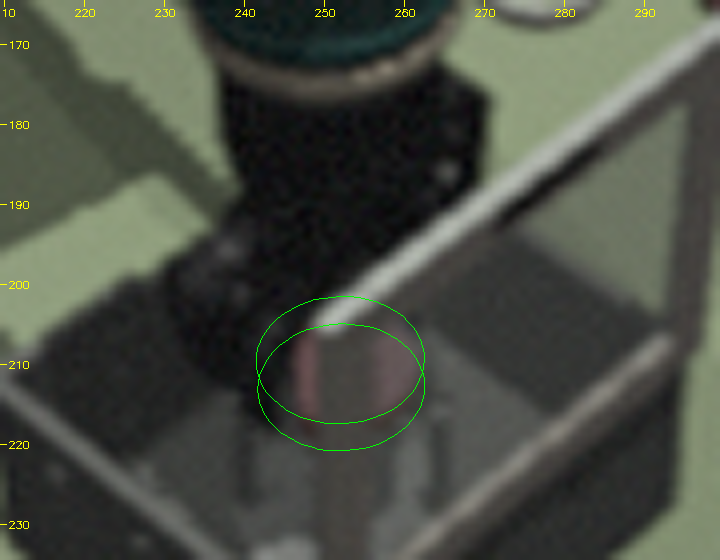

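Request:
{"name": "jog_arm", "arguments": {
  "steps": [
    [0,0,0.7,0],
    [0,0,0.7,0],
    [0,0,0.7,0],
    [0,0,0.7,0],
    [0,0,0.7,0]
  ]
}}

```text
clock: 20.62
ee_pos: [582.8, -75.3, 49.8]
tool_rot: [[1.0, -0.009, -0.0], [-0.009, -1.0, 0.0], [-0.0, -0.0, -1.0]]
ft_force: [-0.3, -0.2, -0.9]
opening: 0.688
```

Request:
{"name": "jog_arm", "arguments": {
  "steps": [
    [0,0,1,0],
    [0,0,1,0],
    [0,0,0.8,0],
    [0,0,0.5,0],
    [0,0,0.2,0]
  ]
}}

```text
clock: 21.25
ee_pos: [582.8, -75.3, 15.1]
tool_rot: [[1.0, -0.009, -0.0], [-0.009, -1.0, 0.0], [-0.0, -0.0, -1.0]]
ft_force: [0.6, 0.4, -0.2]
opening: 0.684
```

```bash
python3 - <<'E'
from h import *
togo(583.3,-75.4,13.3,-0.6)
E
```

```text
t 21.25 pos [582.8 -75.3  15.1] head -0.5 F [ 0.6  0.4 -0.2] open 0.684
togo cm [0.05 0.01 0.18]
turn 0.1 togo cm after turn [0.05 0.01 0.18]
```

Request:
{"name": "jog_arm", "arguments": {
  "steps": [
    [0,0,0.1,0],
    [0,0,0.05,0],
    [0,0,0,0],
    [0,0,0,0],
    [0,0,0,0]
  ]
}}

```text
clock: 21.88
ee_pos: [582.9, -75.3, 13.9]
tool_rot: [[1.0, -0.009, 0.0], [-0.009, -1.0, -0.0], [0.0, 0.0, -1.0]]
ft_force: [0.7, -0.6, -0.3]
opening: 0.685
```

Request:
{"name": "jog_arm", "arguments": {
  "steps": [
    [0,0,0,0],
    [0,0,0,0],
    [0,0,0,0],
    [0,0,0,0],
    [0,0,-1,0]
  ],
  "jaw": 0.12
}}

```text
clock: 22.5
ee_pos: [582.4, -75.2, 23.6]
tool_rot: [[1.0, -0.009, -0.001], [-0.009, -1.0, 0.0], [-0.001, -0.0, -1.0]]
ft_force: [-0.7, 0.6, 0.5]
opening: 0.877
```

Request:
{"name": "jog_arm", "arguments": {
  "steps": [
    [0,0,-2,0],
    [0,0,-4,0],
    [0,0,-5,0],
    [0,0,-4,0],
    [-2,-1,0,0]
  ]
}}

```text
clock: 23.12
ee_pos: [564.4, -65.5, 179.3]
tool_rot: [[1.0, -0.009, 0.007], [-0.009, -1.0, -0.001], [0.007, 0.001, -1.0]]
ft_force: [0.2, 1.0, -0.0]
opening: 0.88
```

```bash
python3 - <<'E'
from h import *
togo(511.3,258.7,160,-0.6)
im=capture("top"); crop(im,80,150,150,120,5,"pics/t_e1.png")
for d in discs(im):print(d)
im=capture("scene"); crop(im,180,130,130,100,6,"pics/s_e1.png")
E
```

```text
t 23.12 pos [564.4 -65.5 179.3] head -0.53 F [ 0.2  1.  -0. ] open 0.88
togo cm [ -5.61 -32.37   1.93]
turn 0.07 togo cm after turn [ -5.65 -32.37   1.93]
('dish', np.float64(168.5), np.float64(229.0), np.int32(22), np.int32(21), array([511.5, 259.5]))
('dish', np.float64(133.0), np.float64(258.5), np.int32(21), np.int32(22), array([437.5, 343.3]))
('white', np.float64(130.5), np.float64(191.0), np.int32(26), np.int32(27), array([602.8, 358.3]))
('white', np.float64(192.0), np.float64(261.0), np.int32(27), np.int32(27), array([434.9, 199.7]))
```

View pics/s_e1.png

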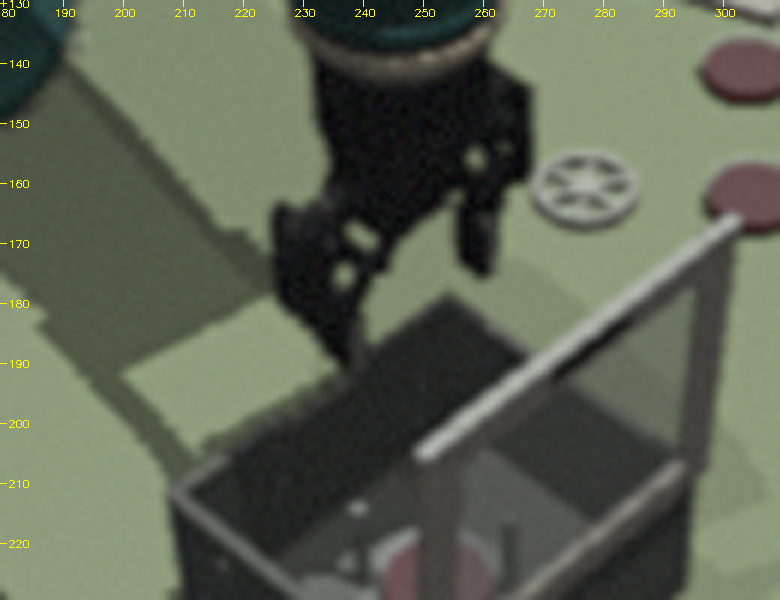

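Dish 1 sits in the cage, and the others haven't moved. I'll go to dish 2.

Request:
{"name": "jog_arm", "arguments": {
  "steps": [
    [-1,-5.8,0,0],
    [-1,-5.8,0,0],
    [-1,-5.8,0,0],
    [-1,-5.8,0,0],
    [-1,-5.8,0,0]
  ]
}}

```text
clock: 23.85
ee_pos: [515.2, 227.1, 174.7]
tool_rot: [[1.0, -0.009, 0.001], [-0.009, -1.0, 0.0], [0.001, -0.0, -1.0]]
ft_force: [0.6, -0.5, 0.0]
opening: 0.88
```

Request:
{"name": "jog_arm", "arguments": {
  "steps": [
    [-0.6,-3.3,2,0],
    [0,0,5,0],
    [0,0,4,0],
    [0,0,1,0],
    [0,0,0,0]
  ]
}}

```text
clock: 24.48
ee_pos: [510.2, 258.3, 54.8]
tool_rot: [[1.0, -0.009, 0.0], [-0.009, -1.0, 0.0], [0.0, -0.0, -1.0]]
ft_force: [-0.0, -0.7, 0.6]
opening: 0.88
```

```bash
python3 - <<'E'
from h import *
togo(511.3,258.7,1.3,-0.6)
im=capture("scene"); p=state()["ee_pos"]
overlay(im,"scene",[(511.3,258.7,0,30),(511.3,258.7,15,30)],260,120,90,70,8,"pics/s_e2.png")
E
```

```text
t 24.48 pos [510.2 258.3  54.8] head -0.51 F [-0.  -0.7  0.6] open 0.88
togo cm [ 0.11 -0.04  5.35]
turn 0.09 togo cm after turn [ 0.11 -0.04  5.35]
```

View pics/s_e2.png

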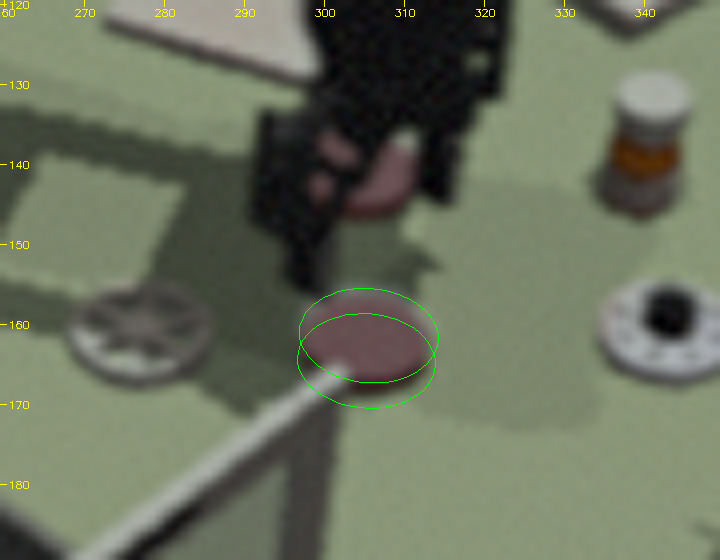

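Request:
{"name": "jog_arm", "arguments": {
  "steps": [
    [0.1,0,2,0],
    [0,0,2,0],
    [0,0,1,0],
    [0,0,0.3,0],
    [0,0,0,0]
  ]
}}

```text
clock: 25.15
ee_pos: [510.9, 258.4, 1.0]
tool_rot: [[1.0, -0.009, 0.0], [-0.009, -1.0, 0.0], [0.0, -0.0, -1.0]]
ft_force: [0.5, 0.5, 0.8]
opening: 0.88
```

Request:
{"name": "jog_arm", "arguments": {
  "steps": [
    [0,0,0,0],
    [0,0,0,0],
    [0,0,0,0],
    [0,0,0,0],
    [0,0,0,0]
  ],
  "jaw": 1
}}

```text
clock: 25.78
ee_pos: [511.2, 258.5, 1.8]
tool_rot: [[1.0, -0.009, 0.001], [-0.009, -1.0, 0.0], [0.001, -0.0, -1.0]]
ft_force: [-2.1, -0.7, 7.3]
opening: 0.683
```

Request:
{"name": "jog_arm", "arguments": {
  "steps": [
    [0,0,-2,0],
    [0,0,-4,0],
    [0,0,-5,0],
    [0,0,-4,0],
    [0.5,3,-1,0]
  ]
}}

```text
clock: 26.4
ee_pos: [516.1, 229.3, 165.6]
tool_rot: [[1.0, -0.007, 0.005], [-0.007, -1.0, 0.002], [0.005, -0.002, -1.0]]
ft_force: [0.5, -0.2, -0.7]
opening: 0.683
```

```bash
python3 - <<'E'
from h import *
togo(583.3,-75.4,150,-0.6)
E
```

```text
t 26.4 pos [516.1 229.3 165.6] head -0.39 F [ 0.5 -0.2 -0.7] open 0.683
togo cm [ 6.92 30.42  1.56]
turn 0.21 togo cm after turn [ 7.04 30.4   1.56]
```

Request:
{"name": "jog_arm", "arguments": {
  "steps": [
    [1.3,5.8,0,0],
    [1.3,5.8,0,0],
    [1.3,5.8,0,0],
    [1.3,5.8,0,0],
    [1.3,5.8,0,0]
  ]
}}

```text
clock: 27.02
ee_pos: [578.1, -64.2, 162.6]
tool_rot: [[1.0, -0.009, 0.002], [-0.009, -1.0, -0.0], [0.002, 0.0, -1.0]]
ft_force: [1.0, 0.0, -0.7]
opening: 0.678
```

Request:
{"name": "jog_arm", "arguments": {
  "steps": [
    [0.4,1.2,1,0.1],
    [0,0,2,0],
    [0,0,1,0],
    [0,0,0,0],
    [0,0,0,0]
  ]
}}

```text
clock: 27.65
ee_pos: [582.0, -73.6, 121.4]
tool_rot: [[1.0, -0.009, 0.001], [-0.009, -1.0, -0.0], [0.001, 0.0, -1.0]]
ft_force: [0.3, -0.1, 0.9]
opening: 0.682
```

```bash
python3 - <<'E'
from h import *
togo(583.3,-75.4,90,-0.6)
im=capture("scene"); p=state()["ee_pos"]
overlay(im,"scene",[(p[0],p[1],p[2]-1.8,30),(p[0],p[1],p[2]+13.2,30)],210,165,90,70,8,"pics/s_e3.png")
E
```

```text
t 27.65 pos [582.  -73.6 121.4] head -0.54 F [ 0.3 -0.1  0.9] open 0.682
togo cm [0.13 0.18 3.14]
turn 0.06 togo cm after turn [0.13 0.18 3.14]
```

View pics/s_e3.png

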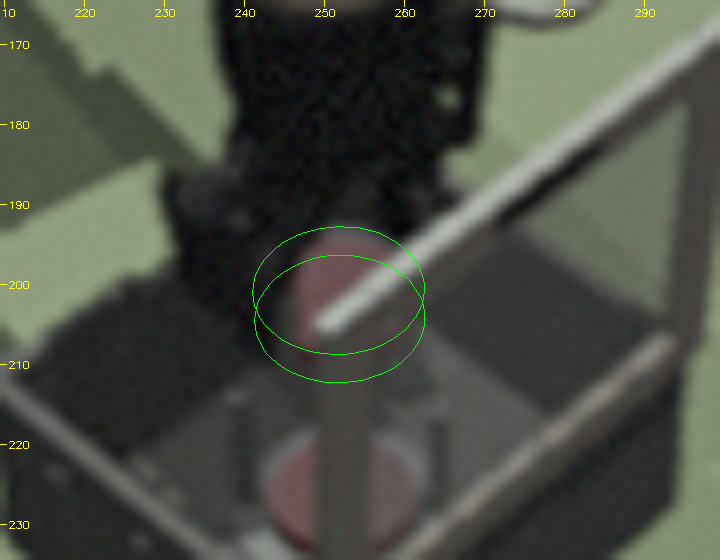

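Request:
{"name": "jog_arm", "arguments": {
  "steps": [
    [0.1,0.16,1.5,0],
    [0,0,1.5,0],
    [0,0,0.7,0],
    [0,0,0.7,0],
    [0,0,0.7,0]
  ]
}}

```text
clock: 28.32
ee_pos: [582.9, -76.0, 69.6]
tool_rot: [[1.0, -0.011, 0.0], [-0.011, -1.0, -0.0], [0.0, 0.0, -1.0]]
ft_force: [-0.6, 0.4, -0.1]
opening: 0.681
```

Request:
{"name": "jog_arm", "arguments": {
  "steps": [
    [0,0,0.8,0],
    [0,0,0.8,0],
    [0,0,0.8,0],
    [0,0,0.8,0],
    [0,0,0.5,0]
  ]
}}

```text
clock: 28.95
ee_pos: [582.7, -75.9, 32.3]
tool_rot: [[1.0, -0.01, -0.0], [-0.01, -1.0, 0.0], [-0.0, -0.0, -1.0]]
ft_force: [-0.1, 0.7, 0.5]
opening: 0.682
```

```bash
python3 - <<'E'
from h import *
togo(583.1,-75.4,29,-0.6)
E
```

```text
t 28.95 pos [582.7 -75.9  32.3] head -0.6 F [-0.1  0.7  0.5] open 0.682
togo cm [ 0.04 -0.05  0.33]
turn 0.0 togo cm after turn [ 0.04 -0.05  0.33]
```

Request:
{"name": "jog_arm", "arguments": {
  "steps": [
    [0,0,0.15,0],
    [0,0,0.15,0],
    [0,0,0,0],
    [0,0,0,0],
    [0,0,0,0]
  ]
}}

```text
clock: 29.58
ee_pos: [582.9, -75.9, 30.0]
tool_rot: [[1.0, -0.01, 0.0], [-0.01, -1.0, -0.0], [0.0, 0.0, -1.0]]
ft_force: [-0.5, -0.2, -0.4]
opening: 0.683
```

Request:
{"name": "jog_arm", "arguments": {
  "steps": [
    [0,0,0,0],
    [0,0,0,0],
    [0,0,0,0],
    [0,0,0,0],
    [0,0,-1,0]
  ],
  "jaw": 0.12
}}

```text
clock: 30.2
ee_pos: [582.4, -75.9, 39.6]
tool_rot: [[1.0, -0.011, -0.001], [-0.011, -1.0, 0.0], [-0.001, -0.0, -1.0]]
ft_force: [-0.7, 1.1, 0.8]
opening: 0.879
```

Request:
{"name": "jog_arm", "arguments": {
  "steps": [
    [0,0,-2,0],
    [0,0,-4,0],
    [0,0,-5,0],
    [0,0,-3,0],
    [-2,-1,0,0]
  ]
}}

```text
clock: 30.82
ee_pos: [564.2, -66.1, 184.4]
tool_rot: [[1.0, -0.011, 0.005], [-0.011, -1.0, -0.001], [0.005, 0.001, -1.0]]
ft_force: [0.9, 0.7, -1.3]
opening: 0.88
```

```bash
python3 - <<'E'
from h import *
togo(437.5,342.5,160,-0.6)
im=capture("top"); 
for d in discs(im):print(d)
im=capture("scene"); 
overlay(im,"scene",[(583.1,-75.4,27,30),(583.1,-75.4,42,30)],200,165,100,75,8,"pics/s_f1.png")
E
```

```text
t 30.82 pos [564.2 -66.1 184.4] head -0.63 F [ 0.9  0.7 -1.3] open 0.88
togo cm [-13.12 -40.72   2.44]
turn -0.03 togo cm after turn [-13.09 -40.73   2.44]
('dish', np.float64(133.5), np.float64(258.5), np.int32(22), np.int32(22), array([437.5, 342.1]))
('white', np.float64(131.0), np.float64(191.0), np.int32(27), np.int32(27), array([602.8, 357.1]))
('white', np.float64(192.0), np.float64(260.5), np.int32(27), np.int32(28), array([436.1, 199.7]))
```

View pics/s_f1.png

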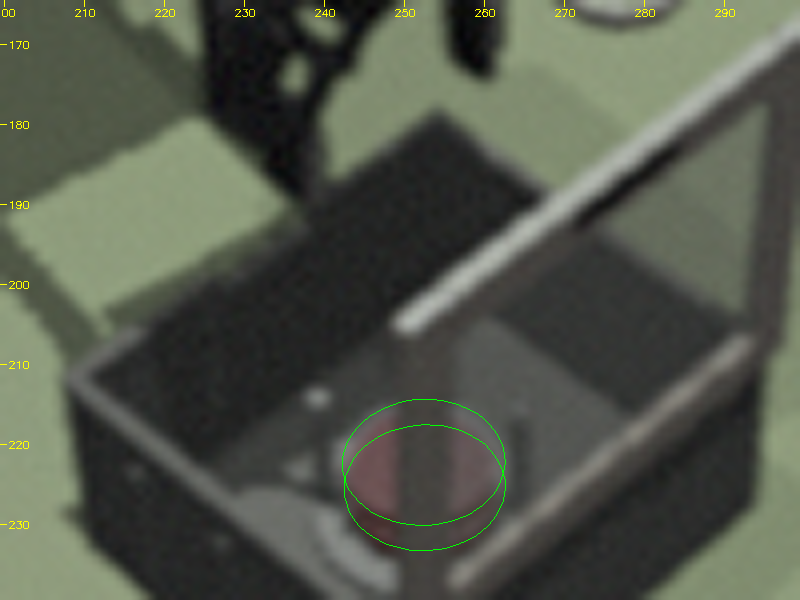

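Dish 2 is seated squarely: its rim matches the predicted rings. I'll go to dish 3 at (438, 342).

Request:
{"name": "jog_arm", "arguments": {
  "steps": [
    [-1.7,-5.4,0,0],
    [-1.7,-5.4,0,0],
    [-1.7,-5.4,0,0],
    [-1.7,-5.4,0,0],
    [-1.7,-5.4,0,0]
  ]
}}

```text
clock: 31.55
ee_pos: [480.4, 206.8, 180.8]
tool_rot: [[1.0, -0.011, 0.001], [-0.011, -1.0, 0.0], [0.001, -0.0, -1.0]]
ft_force: [0.5, -0.5, -0.1]
opening: 0.878
```

Request:
{"name": "jog_arm", "arguments": {
  "steps": [
    [-1.7,-5.4,0,0],
    [-1.7,-5.3,0,0],
    [-1,-2.5,3,0],
    [0,0,5,0],
    [0,0,3,0]
  ]
}}

```text
clock: 32.17
ee_pos: [437.7, 337.7, 68.2]
tool_rot: [[1.0, -0.01, -0.001], [-0.01, -1.0, -0.001], [-0.001, 0.001, -1.0]]
ft_force: [-0.0, 0.3, 0.4]
opening: 0.881
```

```bash
python3 - <<'E'
from h import *
togo(438,342.3,1.5,-0.6)
im=capture("scene"); p=state()["ee_pos"]
overlay(im,"scene",[(438,342.3,0,30),(438,342.3,15,30)],260,100,90,70,8,"pics/s_f2.png")
E
```

```text
t 32.17 pos [437.7 337.7  68.2] head -0.55 F [-0.   0.3  0.4] open 0.881
togo cm [ 0.03 -0.46  6.67]
turn 0.05 togo cm after turn [ 0.03 -0.46  6.67]
```

View pics/s_f2.png

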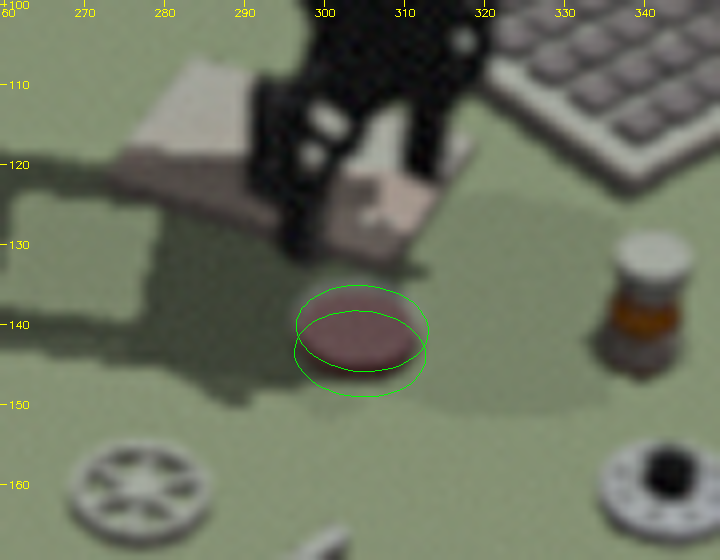

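Request:
{"name": "jog_arm", "arguments": {
  "steps": [
    [0,-0.3,2,0],
    [0,0,2,0],
    [0,0,1,0],
    [0,0,0,0],
    [0,0,0,0]
  ]
}}

```text
clock: 32.85
ee_pos: [438.6, 340.8, 20.6]
tool_rot: [[1.0, -0.011, 0.001], [-0.011, -1.0, 0.001], [0.001, -0.001, -1.0]]
ft_force: [0.6, 0.1, 0.9]
opening: 0.883
```

```bash
python3 - <<'E'
from h import *
togo(438,342.3,1.5,-0.6)
E
```

```text
t 32.85 pos [438.6 340.8  20.6] head -0.61 F [0.6 0.1 0.9] open 0.883
togo cm [-0.06 -0.15  1.91]
turn -0.01 togo cm after turn [-0.06 -0.15  1.91]
```

Request:
{"name": "jog_arm", "arguments": {
  "steps": [
    [0,-0.15,0,0],
    [0,0,1,0],
    [0,0,0.9,0],
    [0,0,0,0],
    [0,0,0,0]
  ]
}}

```text
clock: 33.48
ee_pos: [438.2, 342.1, 0.9]
tool_rot: [[1.0, -0.01, -0.0], [-0.01, -1.0, -0.0], [-0.0, 0.0, -1.0]]
ft_force: [-0.2, 0.5, -0.1]
opening: 0.884
```

Request:
{"name": "jog_arm", "arguments": {
  "steps": [
    [0,0,0,0],
    [0,0,0,0],
    [0,0,0,0],
    [0,0,0,0],
    [0,0,0,0]
  ],
  "jaw": 1
}}

```text
clock: 34.1
ee_pos: [438.5, 342.3, 1.6]
tool_rot: [[1.0, -0.01, 0.001], [-0.01, -1.0, 0.001], [0.001, -0.001, -1.0]]
ft_force: [-0.7, -1.3, 6.1]
opening: 0.683
```

Request:
{"name": "jog_arm", "arguments": {
  "steps": [
    [0,0,-2,0],
    [0,0,-4,0],
    [0,0,-5,0],
    [0,0,-5,0],
    [1,3.5,0,0]
  ]
}}

```text
clock: 34.72
ee_pos: [448.8, 308.5, 166.8]
tool_rot: [[1.0, -0.008, 0.006], [-0.008, -1.0, 0.004], [0.006, -0.004, -1.0]]
ft_force: [0.4, -1.3, -1.4]
opening: 0.679
```

```bash
python3 - <<'E'
from h import *
togo(583.1,-75.4,150,-0.6)
E
```

```text
t 34.73 pos [448.8 308.5 166.8] head -0.47 F [ 0.4 -1.3 -1.4] open 0.679
togo cm [13.74 38.28  1.68]
turn 0.13 togo cm after turn [13.83 38.25  1.68]
```

Request:
{"name": "jog_arm", "arguments": {
  "steps": [
    [2,5.5,0,0],
    [2,5.5,0,0],
    [2,5.5,0,0],
    [2,5.5,0,0],
    [2,5.5,0,0]
  ]
}}

```text
clock: 35.35
ee_pos: [545.3, 29.1, 162.5]
tool_rot: [[1.0, -0.011, 0.002], [-0.011, -1.0, 0.0], [0.002, -0.0, -1.0]]
ft_force: [-0.2, 0.8, -0.1]
opening: 0.686
```

Request:
{"name": "jog_arm", "arguments": {
  "steps": [
    [2,5.5,0,0],
    [1.8,5,1,0],
    [0,0,2,0],
    [0,0,1,0],
    [0,0,0,0]
  ]
}}

```text
clock: 35.98
ee_pos: [581.4, -73.3, 120.7]
tool_rot: [[1.0, -0.009, -0.001], [-0.009, -1.0, 0.0], [-0.001, -0.0, -1.0]]
ft_force: [0.3, 0.4, 1.3]
opening: 0.682
```

```bash
python3 - <<'E'
from h import *
togo(583.1,-75.4,90,-0.6)
im=capture("scene"); p=state()["ee_pos"]
overlay(im,"scene",[(p[0],p[1],p[2]-1.6,30),(p[0],p[1],p[2]+13.4,30)],210,165,90,70,8,"pics/s_f3.png")
E
```

```text
t 35.98 pos [581.4 -73.3 120.7] head -0.53 F [0.3 0.4 1.3] open 0.682
togo cm [0.17 0.21 3.07]
turn 0.07 togo cm after turn [0.17 0.21 3.07]
```

View pics/s_f3.png

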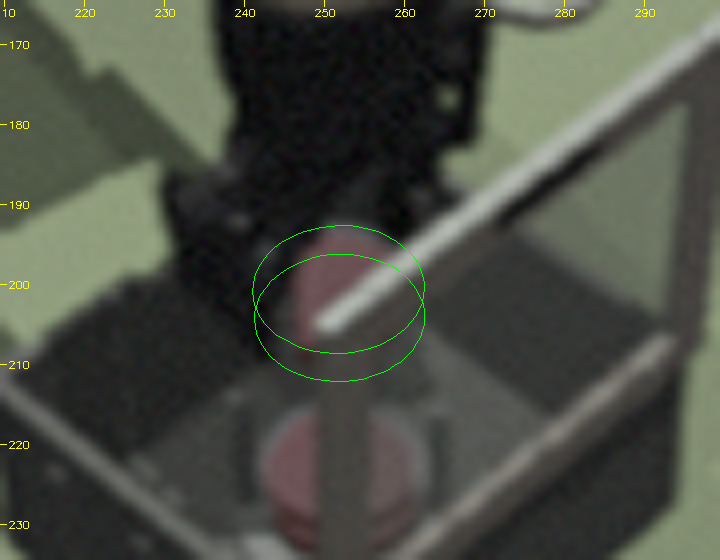

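Request:
{"name": "jog_arm", "arguments": {
  "steps": [
    [0.15,0.15,1.5,0],
    [0,0,1.3,0],
    [0,0,0.6,0],
    [0,0,0.6,0],
    [0,0,0.6,0]
  ]
}}

```text
clock: 36.65
ee_pos: [583.4, -75.9, 74.7]
tool_rot: [[1.0, -0.01, 0.0], [-0.01, -1.0, -0.0], [0.0, 0.0, -1.0]]
ft_force: [-0.7, 0.3, -0.7]
opening: 0.687
```

Request:
{"name": "jog_arm", "arguments": {
  "steps": [
    [0,0,0.7,0],
    [0,0,0.7,0],
    [0,0,0.7,0],
    [0,0,0.5,0],
    [0,0,0,0]
  ]
}}

```text
clock: 37.28
ee_pos: [583.2, -75.9, 48.4]
tool_rot: [[1.0, -0.01, -0.001], [-0.01, -1.0, 0.0], [-0.001, -0.0, -1.0]]
ft_force: [-0.6, 0.4, -0.4]
opening: 0.683
```

```bash
python3 - <<'E'
from h import *
togo(583.1,-75.4,44,-0.6)
E
```

```text
t 37.27 pos [583.2 -75.9  48.4] head -0.6 F [-0.6  0.4 -0.4] open 0.683
togo cm [-0.01 -0.05  0.44]
turn -0.0 togo cm after turn [-0.01 -0.05  0.44]
```

Request:
{"name": "jog_arm", "arguments": {
  "steps": [
    [0,0,0.2,0],
    [0,0,0.15,0],
    [0,0,0.1,0],
    [0,0,0,0],
    [0,0,0,0]
  ]
}}

```text
clock: 37.9
ee_pos: [583.4, -76.0, 44.4]
tool_rot: [[1.0, -0.011, 0.0], [-0.011, -1.0, -0.0], [0.0, 0.0, -1.0]]
ft_force: [-0.6, 0.2, 0.0]
opening: 0.683
```

Request:
{"name": "jog_arm", "arguments": {
  "steps": [
    [0,0,0,0],
    [0,0,0,0],
    [0,0,0,0],
    [0,0,0,0],
    [0,0,-1,0]
  ],
  "jaw": 0.12
}}

```text
clock: 38.52
ee_pos: [582.9, -75.9, 54.1]
tool_rot: [[1.0, -0.011, -0.001], [-0.011, -1.0, 0.0], [-0.001, -0.0, -1.0]]
ft_force: [0.4, -0.3, 0.2]
opening: 0.877
```

Request:
{"name": "jog_arm", "arguments": {
  "steps": [
    [0,0,-2,0],
    [0,0,-4,0],
    [0,0,-5,0],
    [0,0,-2,0],
    [-2,-1,0,0]
  ]
}}

```text
clock: 39.15
ee_pos: [564.2, -66.0, 187.1]
tool_rot: [[1.0, -0.011, 0.003], [-0.011, -1.0, -0.001], [0.003, 0.0, -1.0]]
ft_force: [-0.6, -0.6, -0.5]
opening: 0.876
```

```bash
python3 - <<'E'
from h import *
togo(436,199.3,160,-0.6)
im=capture("top"); 
for d in discs(im):print(d)
im=capture("scene"); 
overlay(im,"scene",[(583.1,-75.4,42,30),(583.1,-75.4,57,30)],200,165,100,75,8,"pics/s_g1.png")
E
```

```text
t 39.15 pos [564.2 -66.  187.1] head -0.63 F [-0.6 -0.6 -0.5] open 0.876
togo cm [-13.11 -26.39   2.71]
turn -0.03 togo cm after turn [-13.1  -26.39   2.71]
('white', np.float64(131.0), np.float64(191.0), np.int32(27), np.int32(27), array([602.8, 357.1]))
('white', np.float64(192.0), np.float64(260.5), np.int32(27), np.int32(28), array([436.1, 199.7]))
```

View pics/s_g1.png

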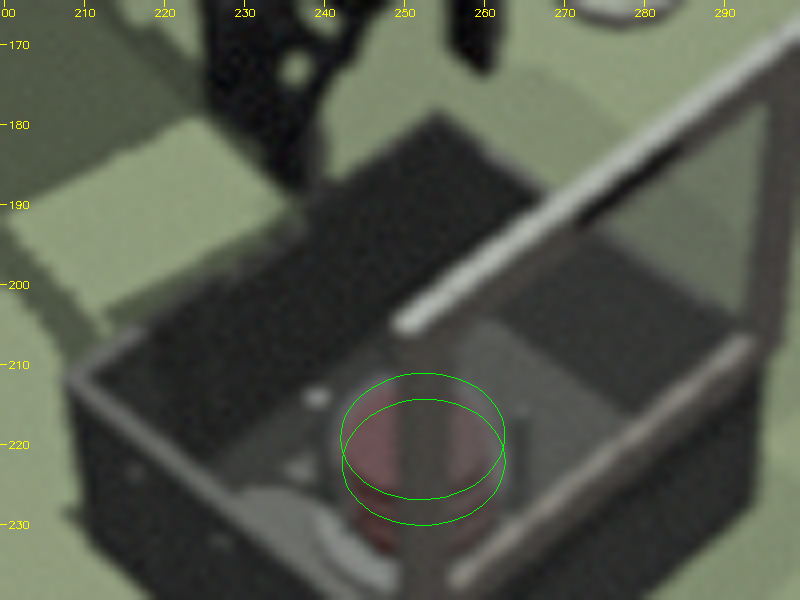

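All three dishes are stacked. Next is the spacer at (436, 199).

Request:
{"name": "jog_arm", "arguments": {
  "steps": [
    [-2.6,-5.3,0,0],
    [-2.6,-5.3,0,0],
    [-2.6,-5.3,0,0],
    [-2.6,-5.3,0,0],
    [-2.6,-5.1,0,0]
  ]
}}

```text
clock: 39.88
ee_pos: [435.4, 200.1, 184.7]
tool_rot: [[1.0, -0.011, 0.0], [-0.011, -1.0, 0.0], [0.0, -0.0, -1.0]]
ft_force: [0.9, 0.0, 0.4]
opening: 0.878
```

Request:
{"name": "jog_arm", "arguments": {
  "steps": [
    [0,0,3,0],
    [0,0,5,0],
    [0,0,4,0],
    [0,0,2,0],
    [0,0,0,0]
  ]
}}

```text
clock: 40.5
ee_pos: [435.7, 198.3, 43.1]
tool_rot: [[1.0, -0.01, -0.003], [-0.01, -1.0, -0.001], [-0.003, 0.001, -1.0]]
ft_force: [0.6, -0.1, -0.5]
opening: 0.878
```

```bash
python3 - <<'E'
from h import *
togo(436,199.3,-1,-0.6)
im=capture("scene"); p=state()["ee_pos"]
overlay(im,"scene",[(436,199.3,0,30),(436,199.3,10,30)],240,125,90,70,8,"pics/s_g2.png")
E
```

```text
t 40.5 pos [435.7 198.3  43.1] head -0.6 F [ 0.6 -0.1 -0.5] open 0.878
togo cm [ 0.03 -0.1   4.41]
turn -0.0 togo cm after turn [ 0.03 -0.1   4.41]
```

View pics/s_g2.png

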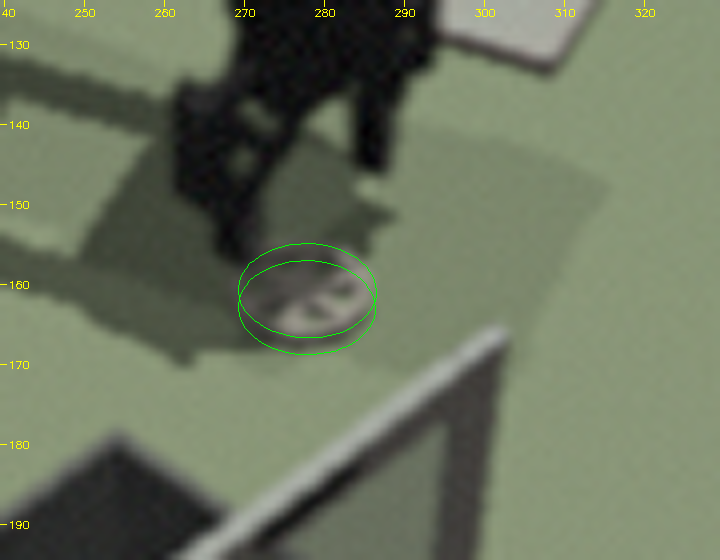

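The overlay fits the spacer well.

Request:
{"name": "jog_arm", "arguments": {
  "steps": [
    [0,-0.1,1.5,0],
    [0,0,1.5,0],
    [0,0,1,0],
    [0,0,0.4,0],
    [0,0,0,0]
  ]
}}

```text
clock: 41.18
ee_pos: [436.2, 199.6, 0.2]
tool_rot: [[1.0, -0.01, -0.0], [-0.01, -1.0, -0.0], [-0.0, 0.0, -1.0]]
ft_force: [0.7, -0.1, 0.1]
opening: 0.878
```

Request:
{"name": "jog_arm", "arguments": {
  "steps": [
    [0,0,0,0],
    [0,0,0,0],
    [0,0,0,0],
    [0,0,0,0],
    [0,0,0,0]
  ],
  "jaw": 1
}}

```text
clock: 41.8
ee_pos: [436.6, 199.8, 1.3]
tool_rot: [[1.0, -0.01, 0.001], [-0.01, -1.0, 0.0], [0.001, -0.0, -1.0]]
ft_force: [-2.4, -0.6, 5.6]
opening: 0.678
```

Request:
{"name": "jog_arm", "arguments": {
  "steps": [
    [0,0,-1,0],
    [0,0,-4,0],
    [0,0,-5,0],
    [0,0,-5,0],
    [0,0,-1,0]
  ]
}}

```text
clock: 42.42
ee_pos: [437.3, 200.0, 164.8]
tool_rot: [[1.0, -0.01, 0.005], [-0.01, -1.0, 0.002], [0.005, -0.002, -1.0]]
ft_force: [-0.2, -0.1, -0.5]
opening: 0.677
```

```bash
python3 - <<'E'
from h import *
togo(583.1,-75.4,150,-0.6)
im=capture("scene"); p=state()["ee_pos"]
overlay(im,"scene",[(p[0],p[1],p[2]+.5,30),(p[0],p[1],p[2]+10.5,30)],240,105,90,70,8,"pics/s_g3.png")
E
```

```text
t 42.42 pos [437.3 200.  164.8] head -0.6 F [-0.2 -0.1 -0.5] open 0.677
togo cm [14.87 27.39  1.48]
turn 0.0 togo cm after turn [14.87 27.39  1.48]
```

View pics/s_g3.png

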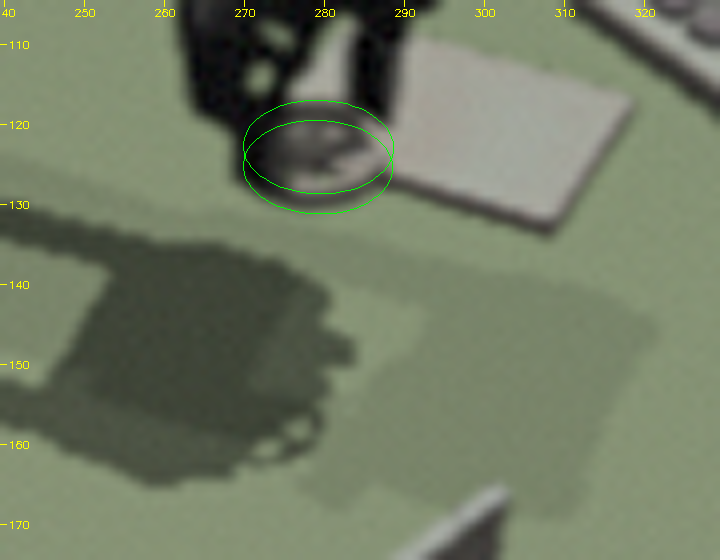

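The spacer is held level at the expected place. I'll carry it to the cage.

Request:
{"name": "jog_arm", "arguments": {
  "steps": [
    [2.9,5.3,0,0],
    [2.9,5.3,0,0],
    [2.9,5.3,0,0],
    [2.9,5.3,0,0],
    [2.9,5.3,0,0]
  ]
}}

```text
clock: 43.1
ee_pos: [578.6, -68.8, 159.1]
tool_rot: [[1.0, -0.011, -0.001], [-0.011, -1.0, 0.0], [-0.001, -0.0, -1.0]]
ft_force: [-0.0, 0.3, -0.1]
opening: 0.676
```

Request:
{"name": "jog_arm", "arguments": {
  "steps": [
    [0.2,0.6,1,0],
    [0,0,2,0],
    [0,0,1,0],
    [0,0,0,0],
    [0,0,0,0]
  ]
}}

```text
clock: 43.72
ee_pos: [580.5, -72.2, 121.0]
tool_rot: [[1.0, -0.01, 0.001], [-0.01, -1.0, -0.0], [0.001, 0.0, -1.0]]
ft_force: [-0.5, 0.0, 0.5]
opening: 0.672
```

```bash
python3 - <<'E'
from h import *
togo(583.1,-75.4,58.5,-0.6)
E
```

```text
t 43.73 pos [580.5 -72.2 121. ] head -0.55 F [-0.5  0.   0.5] open 0.672
togo cm [0.27 0.31 6.25]
turn 0.05 togo cm after turn [0.27 0.31 6.25]
```

Request:
{"name": "jog_arm", "arguments": {
  "steps": [
    [0.25,0.26,1.5,0],
    [0,0,1.5,0],
    [0,0,0.5,0],
    [0,0,0,0],
    [0,0,0,0]
  ]
}}

```text
clock: 44.35
ee_pos: [583.1, -75.5, 85.8]
tool_rot: [[1.0, -0.01, 0.001], [-0.01, -1.0, -0.0], [0.001, 0.0, -1.0]]
ft_force: [0.3, -0.2, 0.3]
opening: 0.679
```

```bash
python3 - <<'E'
from h import *
togo(583.1,-75.4,58.5,-0.6)
im=capture("scene"); p=state()["ee_pos"]
overlay(im,"scene",[(p[0],p[1],p[2]-1.3,30),(p[0],p[1],p[2]+8.7,30),(583.1,-75.4,57,30)],210,165,90,70,8,"pics/s_g4.png")
E
```

```text
t 44.35 pos [583.1 -75.5  85.8] head -0.6 F [ 0.3 -0.2  0.3] open 0.679
togo cm [ 0.   -0.01  2.73]
turn -0.0 togo cm after turn [ 0.   -0.01  2.73]
```

View pics/s_g4.png

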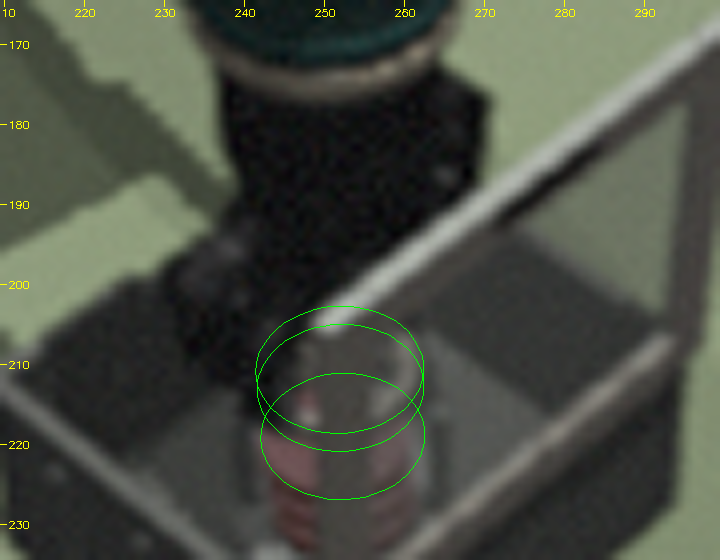

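Request:
{"name": "jog_arm", "arguments": {
  "steps": [
    [0,0,0.6,0],
    [0,0,0.6,0],
    [0,0,0.6,0],
    [0,0,0.5,0],
    [0,0,0.2,0]
  ]
}}

```text
clock: 45.02
ee_pos: [582.7, -75.5, 59.9]
tool_rot: [[1.0, -0.01, -0.001], [-0.01, -1.0, 0.0], [-0.001, -0.0, -1.0]]
ft_force: [0.5, 0.1, -0.0]
opening: 0.672
```

Request:
{"name": "jog_arm", "arguments": {
  "steps": [
    [0,0,0.1,0],
    [0,0,0.1,0],
    [0,0,0,0],
    [0,0,0,0],
    [0,0,0,0]
  ]
}}

```text
clock: 45.65
ee_pos: [582.9, -75.5, 58.5]
tool_rot: [[1.0, -0.01, 0.0], [-0.01, -1.0, -0.0], [0.0, 0.0, -1.0]]
ft_force: [-1.0, 0.0, 0.1]
opening: 0.674
```

Request:
{"name": "jog_arm", "arguments": {
  "steps": [
    [0,0,0,0],
    [0,0,0,0],
    [0,0,0,0],
    [0,0,0,0],
    [0,0,-1,0]
  ],
  "jaw": 0.12
}}

```text
clock: 46.28
ee_pos: [582.5, -75.5, 68.1]
tool_rot: [[1.0, -0.01, -0.001], [-0.01, -1.0, 0.0], [-0.001, -0.0, -1.0]]
ft_force: [0.4, 1.0, -0.7]
opening: 0.88
```

Request:
{"name": "jog_arm", "arguments": {
  "steps": [
    [0,0,-2,0],
    [0,0,-4,0],
    [0,0,-5,0],
    [0,-1,0,0],
    [0,-2,0,0]
  ]
}}

```text
clock: 46.9
ee_pos: [583.1, -45.1, 179.1]
tool_rot: [[1.0, -0.011, 0.001], [-0.011, -1.0, -0.0], [0.001, 0.0, -1.0]]
ft_force: [-0.2, 0.0, -0.2]
opening: 0.877
```

```bash
python3 - <<'E'
from h import *
togo(603.3,356.8,160,-0.6)
im=capture("top"); crop(im,80,170,130,100,6,"pics/t_h1.png")
for d in discs(im):print(d)
im=capture("scene"); 
overlay(im,"scene",[(583.1,-75.4,57,30),(583.1,-75.4,67,30)],200,165,100,75,8,"pics/s_h1.png")
E
```

```text
t 46.9 pos [583.1 -45.1 179.1] head -0.66 F [-0.2  0.  -0.2] open 0.877
togo cm [  1.56 -40.21   1.91]
turn -0.06 togo cm after turn [  1.6  -40.21   1.91]
('white', np.float64(131.0), np.float64(191.0), np.int32(27), np.int32(27), array([602.8, 357.1]))
```

View pics/s_h1.png

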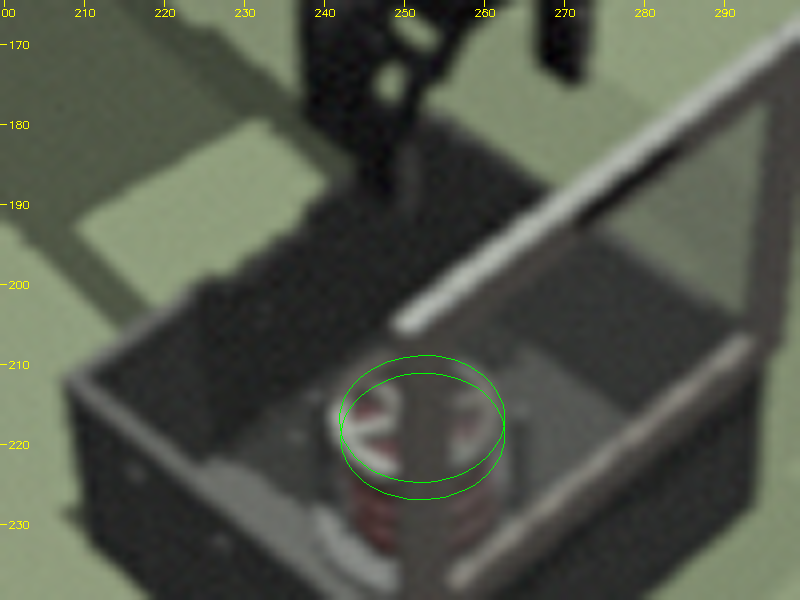

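The spacer sits on the stack between the wires, and the capsule hasn't moved. I'll go to the capsule.

Request:
{"name": "jog_arm", "arguments": {
  "steps": [
    [0.2,-5.7,0,0],
    [0.2,-5.7,0,0],
    [0.2,-5.7,0,0],
    [0.2,-5.7,0,0],
    [0.2,-5.7,0,0]
  ]
}}

```text
clock: 47.62
ee_pos: [595.5, 241.5, 177.5]
tool_rot: [[1.0, -0.01, -0.001], [-0.01, -1.0, -0.001], [-0.001, 0.001, -1.0]]
ft_force: [0.2, -1.0, 0.1]
opening: 0.884
```

Request:
{"name": "jog_arm", "arguments": {
  "steps": [
    [0.2,-5.7,0,0],
    [0.2,-5.4,3,0],
    [0,0,4,0],
    [0,0,4,0],
    [0,0,0,0]
  ]
}}

```text
clock: 48.25
ee_pos: [599.3, 349.7, 64.2]
tool_rot: [[1.0, -0.01, -0.006], [-0.01, -1.0, -0.003], [-0.006, 0.003, -1.0]]
ft_force: [-0.4, -0.2, -0.7]
opening: 0.878
```

```bash
python3 - <<'E'
from h import *
togo(603.3,356.8,0,-0.6)
im=capture("scene"); p=state()["ee_pos"]
overlay(im,"scene",[(603.3,356.8,0,30),(603.3,356.8,10,30),(603.3,356.8,23,12.5)],300,120,90,70,8,"pics/s_h2.png")
E
```

```text
t 48.25 pos [599.3 349.7  64.2] head -0.57 F [-0.4 -0.2 -0.7] open 0.878
togo cm [ 0.4  -0.71  6.42]
turn 0.03 togo cm after turn [ 0.4  -0.71  6.42]
```

View pics/s_h2.png

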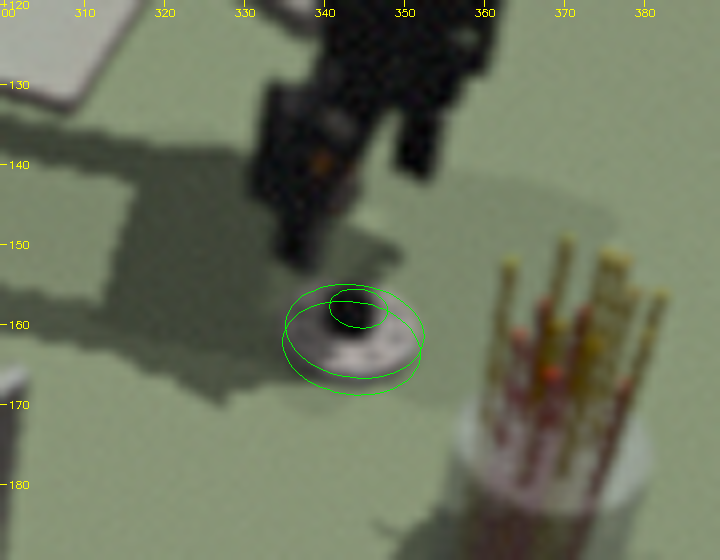

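Request:
{"name": "jog_arm", "arguments": {
  "steps": [
    [0.2,-0.5,2,0],
    [0,0,1.5,0],
    [0,0,0.5,0],
    [0,0,0,0],
    [0,0,0,0]
  ]
}}

```text
clock: 48.92
ee_pos: [603.6, 355.4, 29.1]
tool_rot: [[1.0, -0.011, 0.001], [-0.011, -1.0, 0.0], [0.001, -0.0, -1.0]]
ft_force: [0.6, 0.0, -0.1]
opening: 0.877
```

```bash
python3 - <<'E'
from h import *
togo(603.3,356.8,0,-0.6)
im=capture("scene"); p=state()["ee_pos"]
overlay(im,"scene",[(603.3,356.8,0,30),(603.3,356.8,10,30),(603.3,356.8,23,12.5)],300,120,90,70,8,"pics/s_h3.png")
E
```

```text
t 48.92 pos [603.6 355.4  29.1] head -0.6 F [ 0.6  0.  -0.1] open 0.877
togo cm [-0.04 -0.14  2.91]
turn -0.0 togo cm after turn [-0.04 -0.14  2.91]
```

View pics/s_h3.png

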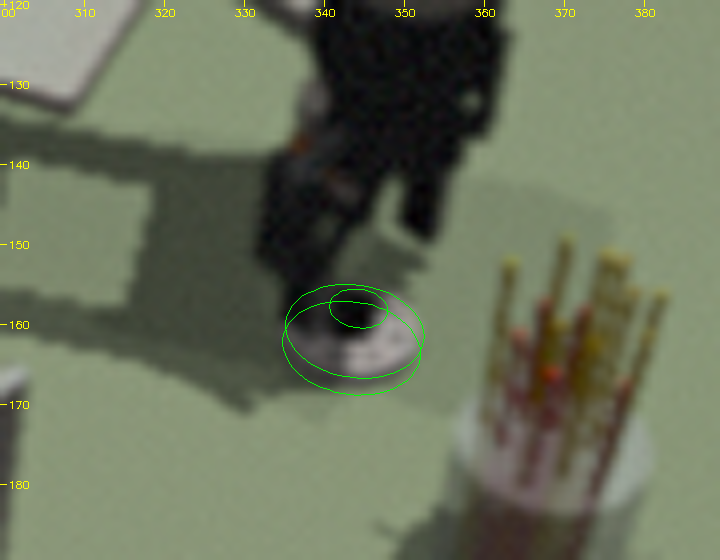

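Request:
{"name": "jog_arm", "arguments": {
  "steps": [
    [0,-0.1,0.5,0],
    [0,0,1,0],
    [0,0,1,0],
    [0,0,0.4,0],
    [0,0,0,0]
  ]
}}

```text
clock: 49.6
ee_pos: [603.2, 356.2, -1.2]
tool_rot: [[1.0, -0.011, -0.001], [-0.011, -1.0, -0.0], [-0.001, 0.0, -1.0]]
ft_force: [0.7, -0.4, -1.2]
opening: 0.882
```

Request:
{"name": "jog_arm", "arguments": {
  "steps": [
    [0,0,0,0],
    [0,0,0,0],
    [0,0,0,0],
    [0,0,0,0],
    [0,0,0,0]
  ],
  "jaw": 1,
  "newtons": 40
}}

```text
clock: 50.22
ee_pos: [603.8, 356.5, 0.3]
tool_rot: [[1.0, -0.011, 0.001], [-0.011, -1.0, 0.001], [0.001, -0.001, -1.0]]
ft_force: [-0.8, -1.7, 6.1]
opening: 0.674
```

Request:
{"name": "jog_arm", "arguments": {
  "steps": [
    [0,0,-1,0],
    [0,0,-4,0],
    [0,0,-5,0],
    [0,0,-5,0],
    [0,0,-1.5,0]
  ]
}}

```text
clock: 50.85
ee_pos: [604.2, 356.8, 169.1]
tool_rot: [[1.0, -0.01, 0.005], [-0.01, -1.0, 0.003], [0.005, -0.003, -1.0]]
ft_force: [-0.2, 0.3, -1.0]
opening: 0.678
```

```bash
python3 - <<'E'
from h import *
togo(583.1,-75.4,150,-0.6)
im=capture("scene"); p=state()["ee_pos"]
overlay(im,"scene",[(p[0],p[1],p[2]-1,30),(p[0],p[1],p[2]+9,30),(p[0],p[1],p[2]+22,12.5)],300,80,90,70,8,"pics/s_h4.png")
E
```

```text
t 50.85 pos [604.2 356.8 169.1] head -0.6 F [-0.2  0.3 -1. ] open 0.678
togo cm [-1.66 43.24  1.91]
turn -0.0 togo cm after turn [-1.66 43.24  1.91]
```

View pics/s_h4.png

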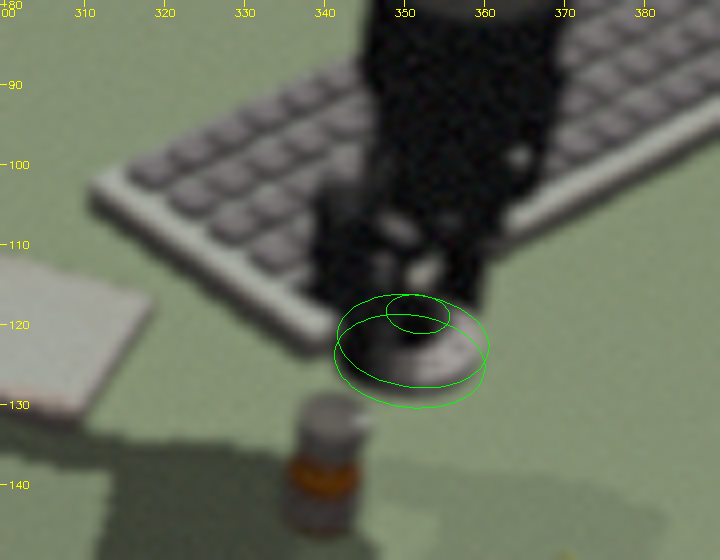

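The capsule is held knob up. I'll carry it to the box.

Request:
{"name": "jog_arm", "arguments": {
  "steps": [
    [-0.2,5.4,0,0],
    [-0.2,5.4,0,0],
    [-0.2,5.4,0,0],
    [-0.2,5.4,0,0],
    [-0.2,5.4,0,0]
  ]
}}

```text
clock: 51.52
ee_pos: [589.7, 84.7, 163.0]
tool_rot: [[1.0, -0.01, -0.002], [-0.01, -1.0, -0.0], [-0.002, 0.0, -1.0]]
ft_force: [0.1, -0.4, 0.4]
opening: 0.674
```

Request:
{"name": "jog_arm", "arguments": {
  "steps": [
    [-0.2,5.4,0,0],
    [-0.2,5.4,0,0],
    [-0.2,5,1,0],
    [0,0,2,0],
    [0,0,0,0]
  ]
}}

```text
clock: 52.15
ee_pos: [581.8, -71.1, 131.7]
tool_rot: [[1.0, -0.011, -0.004], [-0.011, -1.0, 0.001], [-0.004, -0.001, -1.0]]
ft_force: [0.6, 0.7, 0.6]
opening: 0.67
```

```bash
python3 - <<'E'
from h import *
togo(583.1,-75.4,68,-0.6)
E
```

```text
t 52.15 pos [581.8 -71.1 131.7] head -0.63 F [0.6 0.7 0.6] open 0.67
togo cm [0.14 0.42 6.37]
turn -0.03 togo cm after turn [0.14 0.42 6.37]
```

Request:
{"name": "jog_arm", "arguments": {
  "steps": [
    [0,0.3,1.5,0],
    [0,0,1.5,0],
    [0,0,0.5,0],
    [0,0,0,0],
    [0,0,0,0]
  ]
}}

```text
clock: 52.78
ee_pos: [583.1, -74.5, 99.9]
tool_rot: [[1.0, -0.01, 0.001], [-0.01, -1.0, -0.0], [0.001, 0.0, -1.0]]
ft_force: [-0.1, -0.0, -0.5]
opening: 0.675
```

```bash
python3 - <<'E'
from h import *
togo(583.0,-75.6,67.4,-0.6)
im=capture("scene"); p=state()["ee_pos"]
overlay(im,"scene",[(p[0],p[1],p[2],30),(p[0],p[1],p[2]+9.7,30),(583,-75.6,67,30)],210,165,90,70,8,"pics/s_h5.png")
E
```

```text
t 52.77 pos [583.1 -74.5  99.9] head -0.59 F [-0.1 -0.  -0.5] open 0.675
togo cm [-0.01  0.11  3.25]
turn 0.01 togo cm after turn [-0.01  0.11  3.25]
```

View pics/s_h5.png

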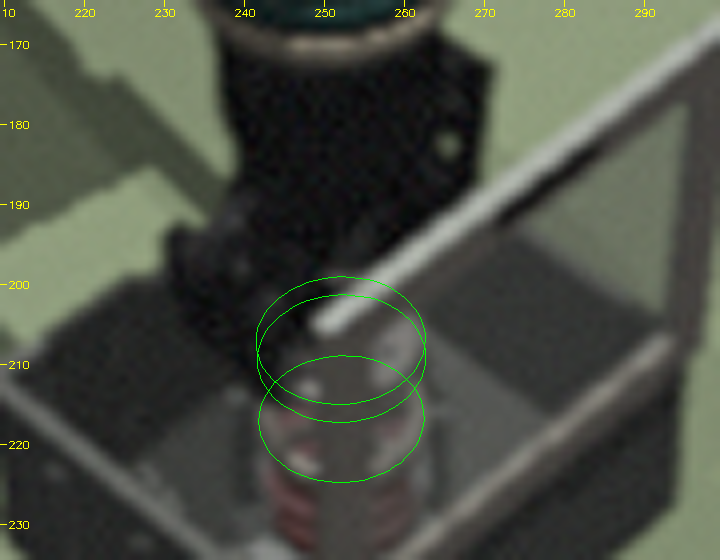

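Request:
{"name": "jog_arm", "arguments": {
  "steps": [
    [0,0.1,0.7,0],
    [0,0,0.8,0],
    [0,0,0.7,0],
    [0,0,0.6,0],
    [0,0,0.2,0]
  ]
}}

```text
clock: 53.45
ee_pos: [582.7, -75.5, 68.8]
tool_rot: [[1.0, -0.01, -0.001], [-0.01, -1.0, 0.0], [-0.001, -0.0, -1.0]]
ft_force: [-0.3, -0.2, -0.5]
opening: 0.671
```

Request:
{"name": "jog_arm", "arguments": {
  "steps": [
    [0,0,0.1,0],
    [0,0,0.1,0],
    [0,0,0,0],
    [0,0,0,0],
    [0,0,0,0]
  ]
}}

```text
clock: 54.08
ee_pos: [582.9, -75.6, 67.5]
tool_rot: [[1.0, -0.011, 0.0], [-0.011, -1.0, -0.0], [0.0, 0.0, -1.0]]
ft_force: [0.5, 0.7, -0.5]
opening: 0.669
```

Request:
{"name": "jog_arm", "arguments": {
  "steps": [
    [0,0,0,0],
    [0,0,0,0],
    [0,0,0,0],
    [0,0,0,0],
    [0,0,-1,0]
  ],
  "jaw": 0.12
}}

```text
clock: 54.7
ee_pos: [582.5, -75.5, 77.1]
tool_rot: [[1.0, -0.01, -0.001], [-0.01, -1.0, 0.0], [-0.001, -0.0, -1.0]]
ft_force: [-0.1, -0.3, -0.0]
opening: 0.879
```

Request:
{"name": "jog_arm", "arguments": {
  "steps": [
    [0,0,-2,0],
    [0,0,-4,0],
    [0,0,-5,0],
    [0,-5,0,0],
    [0,-5,0,0]
  ]
}}

```text
clock: 55.32
ee_pos: [584.1, 25.3, 189.9]
tool_rot: [[1.0, -0.012, 0.003], [-0.012, -1.0, 0.0], [0.003, -0.0, -1.0]]
ft_force: [0.7, 0.6, 0.2]
opening: 0.875
```

Request:
{"name": "jog_arm", "arguments": {
  "steps": [
    [0,-6,0,0],
    [0,-6,0,0],
    [-1,-6,0,0],
    [0,0,0,0],
    [0,0,0,0]
  ]
}}

```text
clock: 55.95
ee_pos: [575.9, 204.5, 188.6]
tool_rot: [[1.0, -0.01, 0.001], [-0.01, -1.0, 0.0], [0.001, -0.0, -1.0]]
ft_force: [0.1, -0.4, -0.3]
opening: 0.878
```

```bash
python3 - <<'E'
from h import *
togo(583.0,-75.6,67.4,-0.6)
R=[(582.9,-75.6,67,30),(582.9,-75.6,77,30),(582.9,-75.6,90,12.5)]
im=capture("scene"); cv2.imwrite("pics/s_i1f.png",im[:,:,::-1]); overlay(im,"scene",R,205,180,90,70,8,"pics/s_i1.png")
im=capture("top"); overlay(im,"top",R,265,170,85,70,9,"pics/t_i1.png")
E
```

```text
t 55.95 pos [575.9 204.5 188.6] head -0.57 F [ 0.1 -0.4 -0.3] open 0.878
togo cm [ 0.99 28.   12.12]
turn 0.03 togo cm after turn [ 1.   28.   12.12]
```

View pics/s_i1.png

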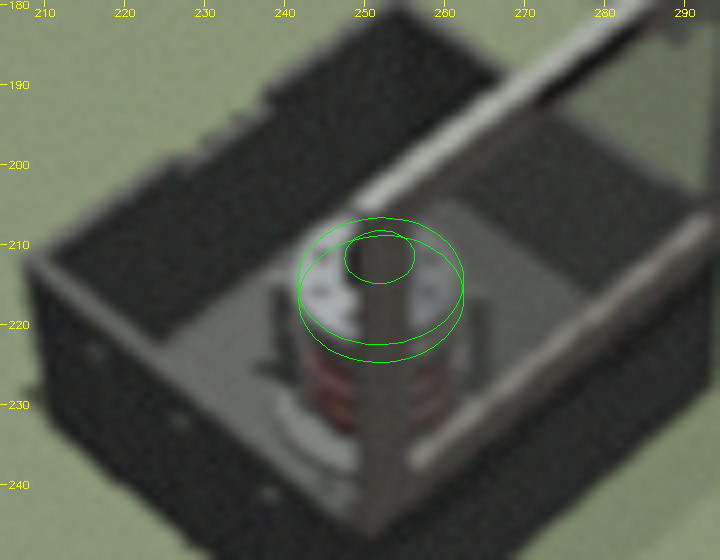

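View pics/t_i1.png

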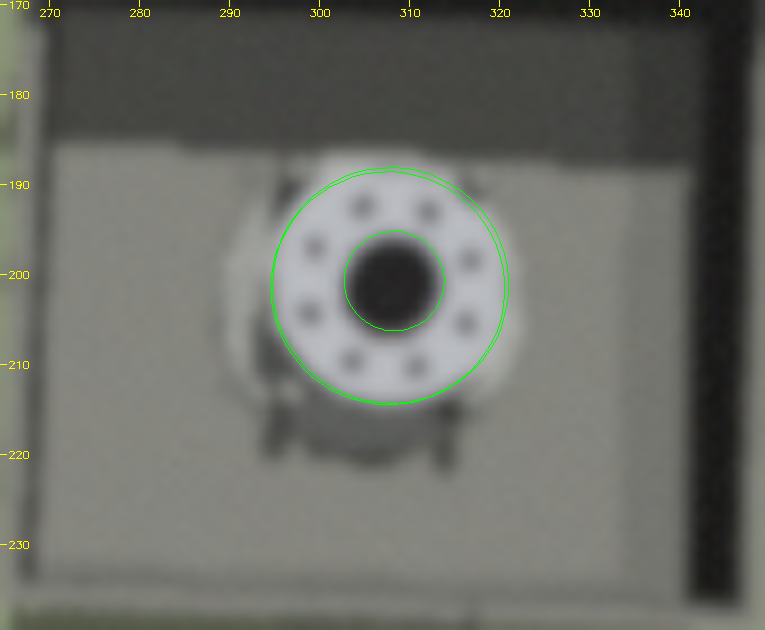

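Capsule, spacer and dishes are stacked squarely, and in the top view the predicted rings match the capsule at (308,201). To close the lid I'll bring shut fingers round behind it from the left.

Request:
{"name": "jog_arm", "arguments": {
  "steps": [
    [0,0,-5.2,0],
    [4.6,1.5,0,0],
    [5,2,0,0],
    [5,2,0,0],
    [0.2,0,0,0]
  ],
  "jaw": 1,
  "newtons": 30
}}

```text
clock: 56.68
ee_pos: [725.5, 144.6, 237.8]
tool_rot: [[1.0, -0.015, -0.002], [-0.015, -1.0, -0.001], [-0.002, 0.001, -1.0]]
ft_force: [-1.2, 0.2, 0.7]
opening: -0.006
```

```bash
python3 - <<'E'
from h import *
togo(722,-45,239,-0.6)
im=capture("scene"); cv2.imwrite("pics/s_j1.png",im[:,:,::-1])
E
```

```text
t 56.67 pos [725.5 144.6 237.8] head -0.83 F [-1.2  0.2  0.7] open -0.006
togo cm [-0.07 18.96 -0.12]
turn -0.23 togo cm after turn [-0.15 18.96 -0.12]
```

View pics/s_j1.png

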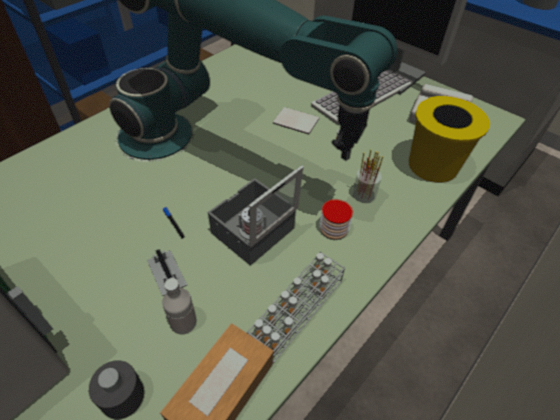

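Request:
{"name": "jog_arm", "arguments": {
  "steps": [
    [0,4,0,0],
    [0,5,0,0],
    [0,5,0,0],
    [0,3.5,0,0],
    [0,1,0,0]
  ]
}}

```text
clock: 57.35
ee_pos: [720.4, -38.9, 240.3]
tool_rot: [[1.0, -0.013, 0.001], [-0.013, -1.0, -0.0], [0.001, 0.0, -1.0]]
ft_force: [0.1, 0.9, 0.1]
opening: 0.006
```

```bash
python3 - <<'E'
from h import *
togo(696,-45,237,-0.6)
im=capture("scene"); crop(im,210,110,130,100,6,"pics/s_j2.png")
E
```

```text
t 57.35 pos [720.4 -38.9 240.3] head -0.73 F [0.1 0.9 0.1] open 0.006
togo cm [-2.43  0.64  0.33]
turn -0.13 togo cm after turn [-2.43  0.64  0.33]
```

View pics/s_j2.png

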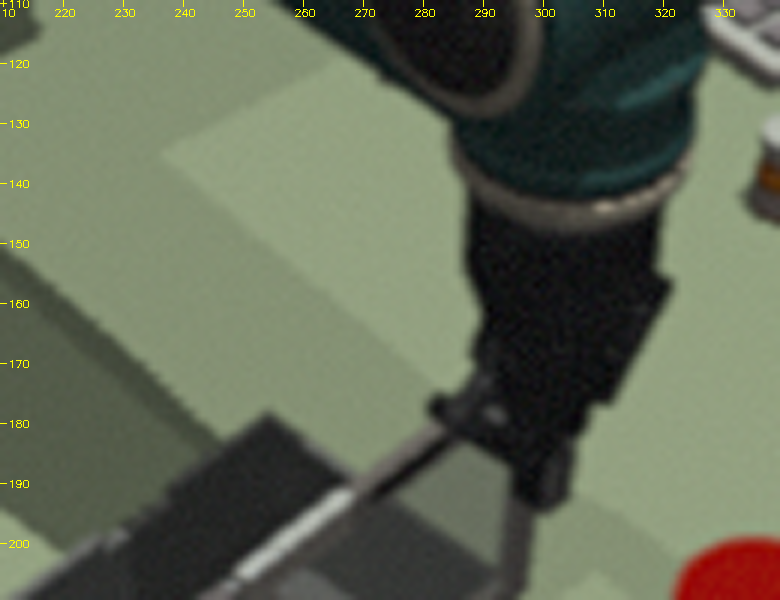

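Request:
{"name": "jog_arm", "arguments": {
  "steps": [
    [-1.2,0,0.1,0],
    [-1.2,0,0.1,0],
    [-1.2,0,0.1,0],
    [-1.2,0,0,0],
    [-1.1,0,0,0]
  ]
}}

```text
clock: 58.02
ee_pos: [661.4, -36.1, 236.4]
tool_rot: [[1.0, -0.01, 0.0], [-0.01, -1.0, 0.0], [0.0, -0.0, -1.0]]
ft_force: [2.7, 1.0, -1.1]
opening: 0.002
```

```bash
python3 - <<'E'
from h import *
togo(626,-45,228,-0.6)
im=capture("scene"); crop(im,210,110,130,100,6,"pics/s_j3.png")
E
```

```text
t 58.02 pos [661.4 -36.1 236.4] head -0.58 F [ 2.7  1.  -1.1] open 0.002
togo cm [-3.54  0.93  0.84]
turn 0.02 togo cm after turn [-3.53  0.93  0.84]
```

View pics/s_j3.png

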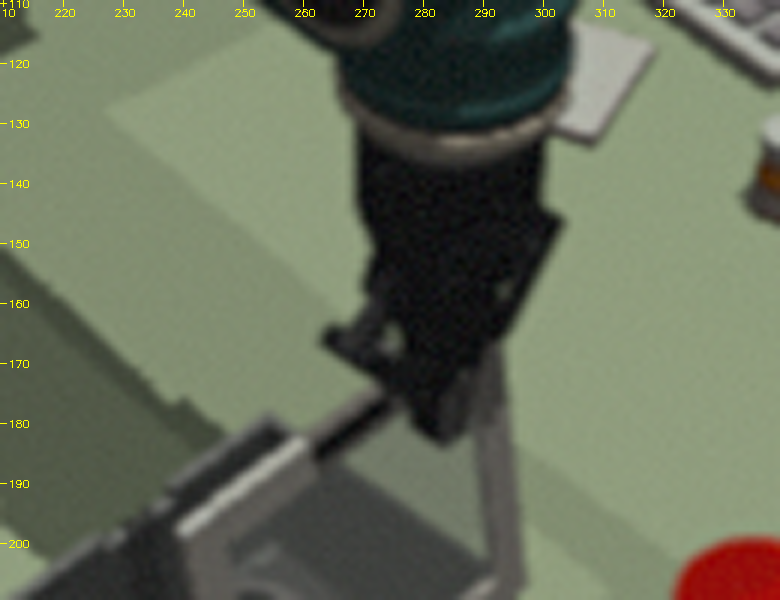

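Request:
{"name": "jog_arm", "arguments": {
  "steps": [
    [-1.8,0,0.3,0],
    [-1.75,0,0.55,0],
    [-1.65,0,0.8,0],
    [-1.55,0,1.0,0],
    [-1.4,0,1.2,0]
  ]
}}

```text
clock: 58.7
ee_pos: [580.2, -35.6, 198.1]
tool_rot: [[1.0, -0.011, 0.001], [-0.011, -1.0, -0.0], [0.001, 0.0, -1.0]]
ft_force: [1.8, 0.4, 0.7]
opening: -0.002
```

```bash
python3 - <<'E'
from h import *
togo(549.8,-45,152.5,-0.6)
im=capture("scene"); crop(im,190,110,130,100,6,"pics/s_j4.png")
E
```

```text
t 58.7 pos [580.2 -35.6 198.1] head -0.61 F [1.8 0.4 0.7] open -0.002
togo cm [-3.03  0.98  4.56]
turn -0.01 togo cm after turn [-3.03  0.98  4.56]
```

View pics/s_j4.png

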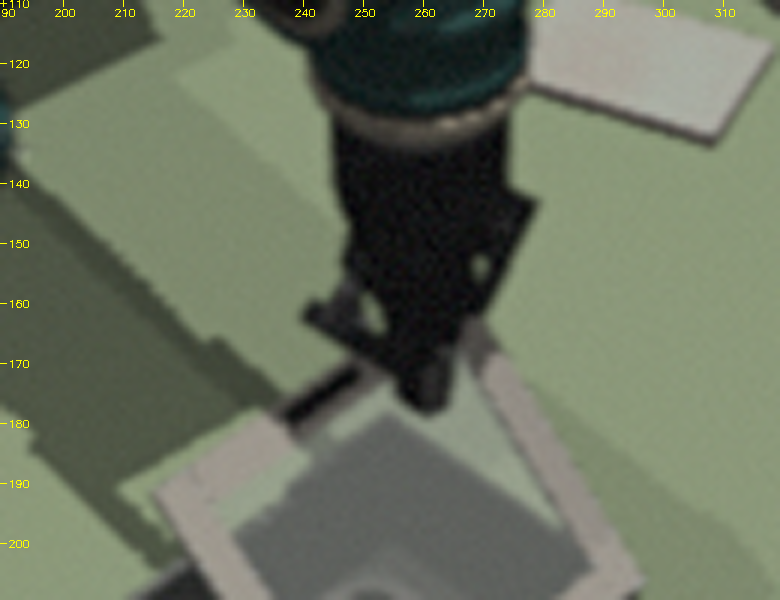

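Request:
{"name": "jog_arm", "arguments": {
  "steps": [
    [-1.2,0,1.4,0],
    [-1.05,0,1.5,0],
    [-0.8,0,1.65,0],
    [-0.6,0,1.75,0],
    [-0.4,0,1.7,0]
  ]
}}

```text
clock: 59.38
ee_pos: [540.1, -35.1, 116.8]
tool_rot: [[1.0, -0.011, -0.0], [-0.011, -1.0, -0.0], [-0.0, 0.0, -1.0]]
ft_force: [2.3, 0.3, 2.9]
opening: -0.001
```

```bash
python3 - <<'E'
from h import *
togo(539,-45,105,-0.6)
im=capture("scene"); crop(im,180,110,130,100,6,"pics/s_j5.png")
E
```

```text
t 59.38 pos [540.1 -35.1 116.8] head -0.6 F [2.3 0.3 2.9] open -0.001
togo cm [-0.09  0.99  1.18]
turn -0.0 togo cm after turn [-0.09  0.99  1.18]
```

View pics/s_j5.png

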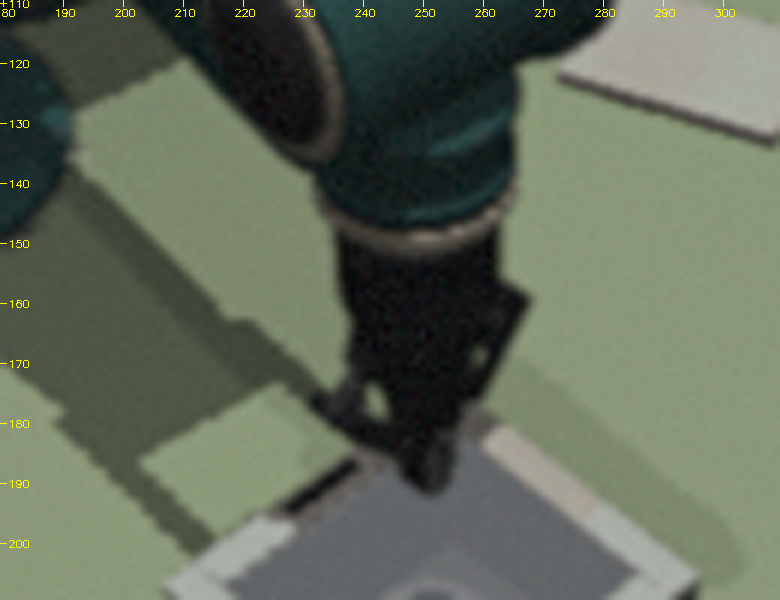

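Nearly shut. I'll press down slowly.

Request:
{"name": "jog_arm", "arguments": {
  "steps": [
    [0,0,0.4,0],
    [0,0,0.3,0],
    [0,0,0.2,0],
    [0,0,0.15,0],
    [0,0,0,0]
  ]
}}

```text
clock: 60.05
ee_pos: [540.4, -35.1, 107.4]
tool_rot: [[1.0, -0.01, 0.0], [-0.01, -1.0, -0.0], [0.0, 0.0, -1.0]]
ft_force: [0.5, -0.4, -0.5]
opening: 0.004
```

Request:
{"name": "jog_arm", "arguments": {
  "steps": [
    [0,0,0.15,0],
    [0,0,0.1,0],
    [0,0,0,0],
    [0,0,0,0],
    [0,0,0,0]
  ]
}}

```text
clock: 60.68
ee_pos: [540.3, -35.1, 105.0]
tool_rot: [[1.0, -0.01, 0.0], [-0.01, -1.0, -0.0], [0.0, 0.0, -1.0]]
ft_force: [-1.5, -0.2, 3.0]
opening: 0.001
```

Request:
{"name": "jog_arm", "arguments": {
  "steps": [
    [0,0,0.1,0],
    [0,0,0,0],
    [0,0,0.1,0],
    [0,0,0,0],
    [0,0,0,0]
  ]
}}

```text
clock: 61.3
ee_pos: [540.4, -35.1, 104.8]
tool_rot: [[1.0, -0.01, 0.001], [-0.01, -1.0, -0.0], [0.001, 0.0, -1.0]]
ft_force: [-11.7, 0.7, 21.6]
opening: -0.003
```

It's a firm stop at z = 104.8 with 21.6 N, so the lid is shut against the rim. I'll retreat and check.

Request:
{"name": "jog_arm", "arguments": {
  "steps": [
    [0,0,-0.5,0],
    [0,0,-2,0],
    [0,0,-4,0],
    [0,0,-5,0],
    [0,-5,0,0]
  ]
}}

```text
clock: 61.92
ee_pos: [542.2, 13.7, 223.3]
tool_rot: [[1.0, -0.014, 0.007], [-0.014, -1.0, -0.001], [0.007, 0.0, -1.0]]
ft_force: [0.1, 0.7, -0.7]
opening: -0.001
```

Request:
{"name": "jog_arm", "arguments": {
  "steps": [
    [0,-6,0,0],
    [0,-6,0,0],
    [0,-6,0,0],
    [0,-6,0,0],
    [0,0,0,0]
  ]
}}

```text
clock: 62.55
ee_pos: [542.8, 258.3, 218.4]
tool_rot: [[1.0, -0.007, -0.0], [-0.007, -1.0, 0.0], [-0.0, -0.0, -1.0]]
ft_force: [-0.4, -0.5, -0.2]
opening: -0.003
```

```bash
python3 - <<'E'
from h import *
im=capture("scene"); cv2.imwrite("pics/s_k1.png",im[:,:,::-1]); crop(im,170,160,130,100,6,"pics/s_k2.png"); crop(im,120,200,130,130,6,"pics/s_k4.png")
im=capture("top"); cv2.imwrite("pics/t_k1.png",im[:,:,::-1]); crop(im,255,150,110,100,6,"pics/t_k2.png"); crop(im,345,170,110,100,6,"pics/t_k3.png")
E
```

View pics/s_k2.png

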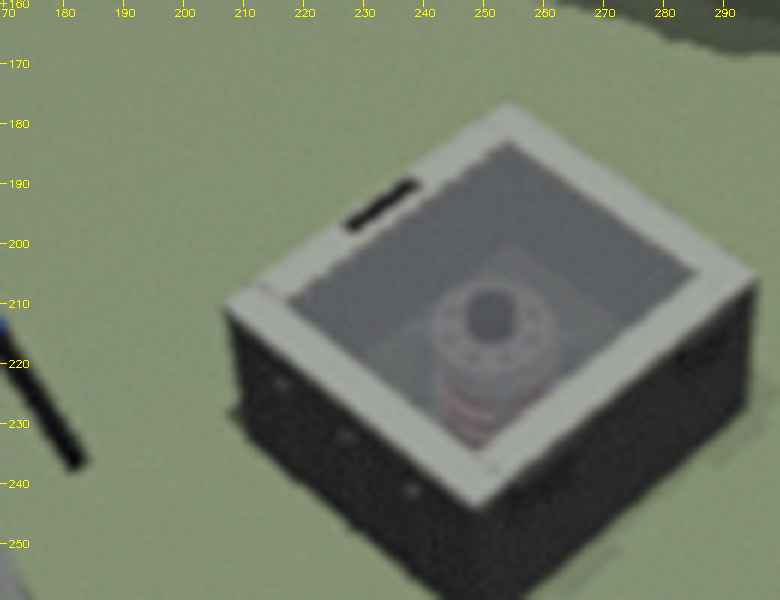

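View pics/t_k2.png

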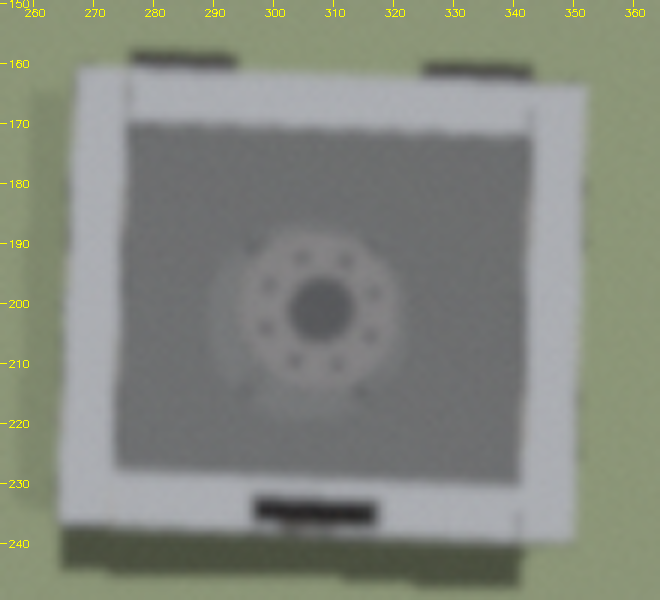

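View pics/t_k3.png

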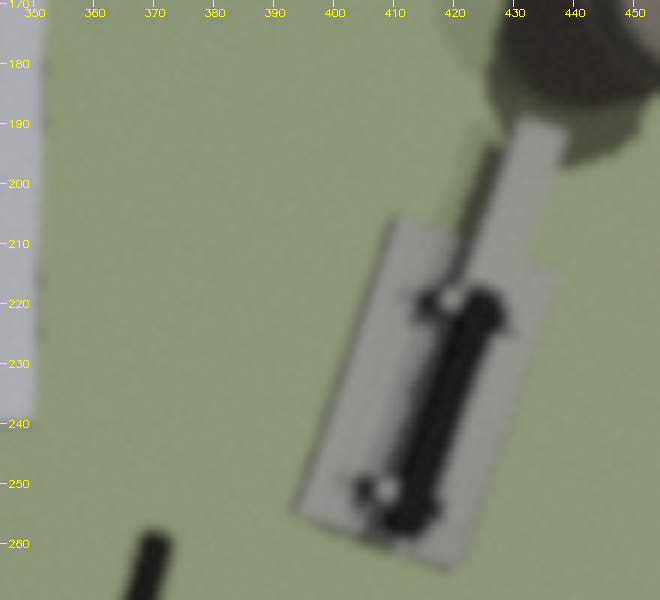

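View pics/t_k1.png

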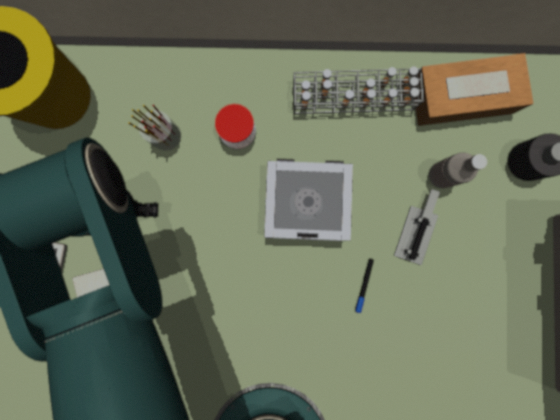

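Every check agrees. The lid corners and black bar are at their starting pixels, the capsule shows centred with its knob up through the window, and the spatula is back on its rest. The bystanders in view are unchanged. The arm hides the jar from the top camera, but the scene view showed it standing in place when I lifted the capsule. Handing in.

```bash
python3 - <<'E'
from plant import finish_job,state
print(state()["clock"],finish_job())
E
```

```text
the job is handed in; nothing more can be done
62.65 None
```

I did the whole task in the order asked and handed it in at 62.7 s of the 210 s allowed.

- **Opening:** I prised the lid up with the blade in the notch, using about 4 N. I swung it past upright with the blade, then laid the spatula back in its rest.
- **Stacking:** all three dishes, the spacer and the capsule (knob up) are in the cage. I felt no contact force going in between the wires.
- **Closing:** I pushed the lid down from behind with shut fingers until it met a firm stop at z = 104.8 mm with about 22 N; a shut lid's top is at 105 mm.

**Last checks:**
- The lid's corners and black bar are at the same pixels as at the start.
- The capsule shows centred through the window with the dishes under it.
- The spatula's pixels match the start to within about half a pixel.
- No part was knocked aside during the run, and the bystanders in view stand where they were.

Two checks were weaker. The scene camera put the stack about 1 px (2–3 mm) to one side of where I expected, while the top camera matched; I took this as calibration error. In the last top picture the arm hid the jar; I had last seen it in place in the scene view when lifting the capsule.

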